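# Clear the bench plate and oil it

## Task

Clear down the cast-iron bench plate: with the bench brush sweep every metal off-cut from the plate into the scrap pan beside it - their edges are sharp, so keep the fingers off them while they lie on the plate, but one that drops onto the bench may be picked up and put in the pan - and stand the brush back upright on its rubber mat. Then mist the cleared plate with oil: turn the air valve fully open, press the mist canister's cap right down for a moment and let it spring back up, and shut the valve fully again. Never press the cap while the air is shut, and leave the other things on the bench where they are.

Things in the scene. Friction and masses are not known exactly. Their poses are not given: they have to be found in the camera images.
- plate: The cast-iron bench plate, a dark flat-topped slab 300 mm (its x) by 280 mm (its y), top 60 mm above the bench, fixed. Origin: centre of the underside, on the bench; x away from the robot (nearly), z up. Its top is bare except for 5 to 8 off-cuts.
- pan: The open scrap pan of sheet metal, 330 mm (its x) by 165 mm (its y), walls 3 mm thick, fixed against the plate's -y edge (2 mm gap), square to the plate. Origin: centre of the underside, on the bench; its axes are parallel to the plate's. The walls on the plate's side and at both ends are 50 mm high, 10 mm lower than the plate's top, so what is swept over the edge drops in; the back wall (-y) is 80 mm high.
- mat: The brush's black rubber mat, 260 mm (its x) by 120 mm (its y), 4 mm thick, fixed on the bench beyond the pan (-y side). Origin: centre of the underside.
- brush: The wooden bench brush, loose, 0.2 to 0.33 kg, standing on its stiff bristles on the mat. Origin: under the middle of its head, at the bristle tips; x along the head, z up. Head: a wooden block 120 mm (x) by 42 mm (y), from 55 to 81 mm above the bristle tips, to be gripped across y near its middle; below it the bristle block, 116 by 36 mm, 55 mm deep, quite stiff. The wooden handle, 22 mm thick, runs from the head's -x end to 175 mm from the origin, rising to 91 mm.
- valve_axis (a point): On the axis of the air valve's lever, 120 mm above the bench, at mid-thickness of the lever. The ball valve (brass) sits in a 21 mm pipe that runs along the y axis of this point's frame at 65 mm above the bench (pipe and valve body reach up to 85 mm); +y leads to the regulator (a 50 mm wide block, 215 mm from the axis, 130 mm high), -y to the canister. The whole station is fixed; its frame is turned by up to 0.2 rad.
- air_valve (a joint): Angle of the valve's red lever: 0 = shut, lever across the pipe, pointing to the station's -x (towards the robot); 1.571 = fully open, lever along the pipe, pointing to the station's +y (away from the canister). It opens clockwise seen from above, has a hard stop at both ends, stays where it is left and needs about 0.3 N m. Lever: 115 mm long from the axis, the outer 75 mm a sleeve 18 mm wide and 12 mm high.
- lever_end (a point): The free end of the valve's lever, at mid-thickness, 115 mm from the axis.
- cap_top (a point): Centre of the top of the mist canister's black nozzle cap, 38 mm across, 216 mm above the bench at rest. The aluminium canister, 60 mm across, stands clamped upright at 50 mm to +x and 85 mm to -y of the valve's axis (station frame); its brass nozzle points at the plate.
- spray_cap (a joint): How far the nozzle cap is pressed, m: 0 = up, 0.008 = right down. Sprung: 3 N to start, 8 N right down; it comes up by itself when let go.
- cut_square: Off-cut of solid square bar, 70 (x) x 30 x 30 mm, plain aluminium; origin at its centre. May be absent.
- cut_flat: Off-cut of steel flat bar, 80 (x) x 40 x 20 mm; origin at its centre. May be absent.
- cut_hex: Off-cut of steel hexagon bar, 65 mm long (x), 30 mm across flats; origin at its centre. May be absent.
- cut_angle: Off-cut of aluminium angle, 65 mm long (x), legs 40 x 40 mm, 6 mm thick; origin at the centre of its 65 x 40 x 40 mm outline. May be absent.
- cut_tube: Off-cut of square steel tube, 75 (x) x 34 x 34 mm; origin at its centre. May be absent.
- cut_channel: Off-cut of aluminium channel, 70 (x) x 40 x 30 mm; origin at the centre of its outline. May be absent.
- cut_square2: Off-cut of smaller steel square bar, 60 (x) x 25 x 25 mm; origin at its centre. May be absent.
- cut_flat2: Off-cut of aluminium flat bar, 70 (x) x 50 x 15 mm; origin at its centre. May be absent. All off-cuts weigh 0.06 to 0.37 kg.
- hammer: A hammer lying behind the plate. To be left alone.
- drink_can: A drink can, 66 mm across and 122 mm high, at the back. To be left alone.
- screw_jar: A glass jar with a steel lid, 72 mm across and 85 mm high, at the back right. To be left alone.
- square_block: A steel block, 70 x 50 x 60 mm, near the plate's front left. To be left alone.
There are look-alikes about, which are no part of the job. What is shaped like the cut_flat but blue or green is not meant. What is shaped like the cut_square but orange is not meant.

How it is judged:
On the way, in this order (a step that is already met when the one before it is completed fails the run):
1. every off-cut lies in the scrap pan and the brush stands released on its mat (x of cut_square in the frame of pan between -0.16 and 0.16 m and y of cut_square in the frame of pan between -0.079 and 0.079 m and z of each of cut_square, cut_flat, cut_hex, cut_angle, cut_tube, cut_channel, cut_square2, cut_flat2 in the frame of pan below 0.06 m and x of cut_flat in the frame of pan between -0.16 and 0.16 m and y of cut_flat in the frame of pan between -0.079 and 0.079 m and x of cut_hex in the frame of pan between -0.16 and 0.16 m and y of cut_hex in the frame of pan between -0.079 and 0.079 m and x of cut_angle in the frame of pan between -0.16 and 0.16 m and y of cut_angle in the frame of pan between -0.079 and 0.079 m and x of cut_tube in the frame of pan between -0.16 and 0.16 m and y of cut_tube in the frame of pan between -0.079 and 0.079 m and x of cut_channel in the frame of pan between -0.16 and 0.16 m and y of cut_channel in the frame of pan between -0.079 and 0.079 m and x of cut_square2 in the frame of pan between -0.16 and 0.16 m and y of cut_square2 in the frame of pan between -0.079 and 0.079 m and x of cut_flat2 in the frame of pan between -0.16 and 0.16 m and y of cut_flat2 in the frame of pan between -0.079 and 0.079 m and x of brush in the frame of mat between -0.07 and 0.07 m and y of brush in the frame of mat between -0.04 and 0.04 m and angle between brush's own z axis and vertical below 0.15 rad and z of brush in the frame of mat below 0.012 m and linear speed of brush below 0.03 m/s and contact force between the fingers and brush below 0.5 N), for 0.2 s.
2. the air valve is fully open (value of joint air_valve above 1.45 rad), for 0.2 s.
3. the nozzle cap is pressed right down, with the air on (value of joint spray_cap above 0.0065 m and value of joint air_valve above 1.45 rad), for 0.1 s.
4. the cap is let up again (value of joint spray_cap below 0.0015 m), for 0.2 s.
5. the air valve is shut (value of joint air_valve below 0.12 rad), for 0.2 s.
At the end, for the whole second after the job is handed in: Off-cuts in the pan (centre inside its walls, under 60 mm high); brush upright (0.15 rad) and let go on its mat (origin within 70 mm along, 40 mm across of its centre); valve shut (0.12 rad; open is past 1.45), cap up (1.5 mm; right down is past 6.5 mm) (all of step 1 and value of joint air_valve below 0.12 rad and value of joint spray_cap below 0.0015 m); the robot touches nothing.
It fails at once if the fingers touch an off-cut that lies on the plate ((contact force between the fingers and cut_square above 2 N and z of cut_square in the frame of plate above 0.055 m and x of cut_square in the frame of plate between -0.15 and 0.15 m and y of cut_square in the frame of plate between -0.14 and 0.14 m) or (contact force between the fingers and cut_flat above 2 N and z of cut_flat in the frame of plate above 0.055 m and x of cut_flat in the frame of plate between -0.15 and 0.15 m and y of cut_flat in the frame of plate between -0.14 and 0.14 m) or (contact force between the fingers and cut_hex above 2 N and z of cut_hex in the frame of plate above 0.055 m and x of cut_hex in the frame of plate between -0.15 and 0.15 m and y of cut_hex in the frame of plate between -0.14 and 0.14 m) or (contact force between the fingers and cut_angle above 2 N and z of cut_angle in the frame of plate above 0.055 m and x of cut_angle in the frame of plate between -0.15 and 0.15 m and y of cut_angle in the frame of plate between -0.14 and 0.14 m) or (contact force between the fingers and cut_tube above 2 N and z of cut_tube in the frame of plate above 0.055 m and x of cut_tube in the frame of plate between -0.15 and 0.15 m and y of cut_tube in the frame of plate between -0.14 and 0.14 m) or (contact force between the fingers and cut_channel above 2 N and z of cut_channel in the frame of plate above 0.055 m and x of cut_channel in the frame of plate between -0.15 and 0.15 m and y of cut_channel in the frame of plate between -0.14 and 0.14 m) or (contact force between the fingers and cut_square2 above 2 N and z of cut_square2 in the frame of plate above 0.055 m and x of cut_square2 in the frame of plate between -0.15 and 0.15 m and y of cut_square2 in the frame of plate between -0.14 and 0.14 m) or (contact force between the fingers and cut_flat2 above 2 N and z of cut_flat2 in the frame of plate above 0.055 m and x of cut_flat2 in the frame of plate between -0.15 and 0.15 m and y of cut_flat2 in the frame of plate between -0.14 and 0.14 m)).
It fails at once if the cap is pressed while the air is not on (value of joint spray_cap above 0.004 m and value of joint air_valve below 1.3 rad).
It fails at once if another thing on the bench is disturbed (moved by more than 30 mm) (distance of any of hammer, drink_can, screw_jar, square_block from where it was at the start of the episode above 0.03 m).
Of cut_square, cut_flat, cut_hex, cut_angle, cut_tube, cut_channel, cut_square2, cut_flat2 only 5 to 8 are there at a start; the rules pass over those that are not, and their reading is None.
At some moment in a run one of cut_square, cut_flat, cut_hex, cut_angle, cut_tube, cut_channel, cut_square2, cut_flat2 may be knocked a few centimetres aside while the robot is not near it.
It also fails if it takes over 200 s, if anything falls off the work surface, if the arm or the gripper's body presses on something with over 40 N, if the wrist force passes 120 N, or if a joint passes its speed limit or range.

## Robot

A 6-joint arm with a two-finger parallel gripper is mounted at the origin on the work surface. World frame = base frame: x ahead of the robot, y to its left, z up, the work surface at z = 0. Lengths are in m, angles in rad, forces in N, time in s.
With the tool pointing down it reaches from about 0.375 to 0.925 m from the base axis. Payload 5.7 kg.
Tool frame: the origin (TCP) lies at the very end of the fingers, on their centre line; the grasp point (between the pads) lies 19 mm behind it; z points along the fingers, y is the line along which they close (so a half turn about z gives the same grasp; the last joint's range is limited). The gripper opens to 85 mm and grips with 20 to 120 N. Pads are 22 mm wide; open, the fingers measure 114 mm over their backs; the gripper's body (76 mm by 85 mm) begins 54 mm behind the grasp point. The pads swing forward as they close: fully open they stand 13 mm farther back than shut.
Start: joints at [-1.272, 0.359, 1.51, -0, 1.272, -0.115], TCP at [0.241, -0.549, 0.193] pointing down, gripper open.
Joint ranges: [-2.97, 2.97], [-1.01, 2.36], [0.21, 2.38], [-0.96, 4.11], [0.2, 2.71], [-2.98, 2.98]. Speed limits (rad/s): [2.39, 2.39, 3.14, 3.14, 3.14, 3.14].

## Interface

Orientations are given as a rotation vector (axis times angle).
In Python, from station import env gives the robot as it stands.
- The arm moves only by the shell command python3 -m pendant 'ROWS' [FORCE]. ROWS is JSON, a list of rows, each an object of numbers: "hand": the finger opening in cm, from 0 to 8.54; "x", "y", "z": the shift along the tool's x, y, z in cm; "wx", "wy", "wz": the turn, a rotation vector about the tool's x, y, z in rad. In form: [{"hand": .., "x": .., "y": .., "z": .., "wx": .., "wy": .., "wz": ..}, ...]. A call has 1 to 8 rows; each row shifts and turns the commanded pose from where the row before left it, along the tool's axes as they then stand; what a row does not reach is not made up. A row lasts 1/8 s, in which the tool goes at most 62.5 mm and 10.7 degrees, less where a joint would pass 70% of its speed; a pose out of reach is approached as far as the arm can. A call with a gripper value outside its range is refused whole. The fingers move at their own pace and stop on an object; FORCE is the grip in N (left out, the last holds). Time passes only in rows, so rows that do not move let the fingers close. It gives the time, the measured TCP pose, the force, the opening and the grip force at its end, in the units of the state.
- env.state(): the state, without advancing time (a new reading comes with each control period).
- env.grab_frame(name): name is "scene" or "top" or "wrist"; returns the picture (420x560x3 uint8, blue, green, red); there is no depth.
- env.camera_info(name): a dict with "K" (3x3 intrinsics, pixels), "k1" (the pictures are not rectified: a ray, as slopes to the right and down, at radius r is drawn at 1 + k1 r^2 times it, then the intrinsics apply), "T" (4x4, takes a point from camera to world coordinates); the wrist camera has in their place "mount" (4x4, takes a point from camera to tool coordinates, whose origin is the TCP and whose axes are the flange's). Camera axes: x right, y down, z forward; pixel columns grow to the right and rows downward; lengths in m; the calibration is good to about 2 mm. A picture is of the moment at which its call begins: read the wrist's pose just before it. camera_info takes no time and is no camera call.
- env.finish_job(): hands the job in; it is judged then, once.
The state is a dict: "time": time; "joints": joint angles; "qd": joint speeds; "joint_efforts": joint torques, N m; "position": TCP position; "orientation": TCP orientation; "force": force on the tool from outside, world axes, zero at the start; "ft_torque": the same for the moment, N m; "opening": finger opening in m; "grasp_force": force on a finger pad.
Only numpy, scipy, OpenCV 4.12 (cv2) and the standard library are available. Lean on these libraries where they do the work, as an engineer would, in place of code of your own. Each camera call takes 0.05 s, during which the arm holds its last target. There are 200 camera calls.

## Working session

There is one attempt and no reset: what is moved stays moved. The work goes in short steps, Python scripts to look and compute and a shell command to move; the robot and the scene stay as the last step left them, time stands still between calls to the robot, and variables do not carry over. Pictures are saved under pics/ and viewed, at most 14 in all, crops included, and the job is handed in when it is done.

```bash
ls; mkdir -p pics; cat > h.py <<'E'
import numpy as np, cv2
from station import env
from scipy.spatial.transform import Rotation as R
def cam(n):
    c=env.camera_info(n); K=np.array(c["K"]); k1=c["k1"]
    if "T" in c: T=np.array(c["T"])
    else:
        s=env.state(); W=np.eye(4); W[:3,:3]=R.from_rotvec(s["orientation"]).as_matrix(); W[:3,3]=s["position"]; T=W@np.array(c["mount"])
    return K,k1,T
def ray(n,u,v,C=None):
    K,k1,T=C or cam(n)
    p=cv2.undistortPoints(np.array([[[u,v]]],float),K,np.array([k1,0,0,0,0.]))[0,0]
    return T[:3,3],T[:3,:3]@np.array([p[0],p[1],1])
def at(n,u,v,z,C=None):
    o,d=ray(n,u,v,C); return o+d*(z-o[2])/d[2]
def proj(n,P,C=None):
    K,k1,T=C or cam(n); Ti=np.linalg.inv(T)
    return cv2.projectPoints(np.atleast_2d(np.array(P,float)),cv2.Rodrigues(Ti[:3,:3])[0],Ti[:3,3],K,np.array([k1,0,0,0,0.]))[0][:,0]
def tri(obs):
    A=np.zeros((3,3));b=np.zeros(3)
    for n,u,v in obs:
        o,d=ray(n,u,v); d=d/np.linalg.norm(d); M=np.eye(3)-np.outer(d,d); A+=M;b+=M@o
    return np.linalg.solve(A,b)
E
python3 - <<'E'
from h import *
for n in("top","scene"):
    f=env.grab_frame(n); cv2.imwrite(f"pics/{n}.png",f); cv2.imwrite(f"pics/{n}_b.png",cv2.resize(f,(784,588),interpolation=cv2.INTER_CUBIC)); print(env.camera_info(n))
print(env.camera_info("wrist")); print(env.state())
E
```

```text
pics
{'K': array([[488.42944094,   0.        , 280.39947429],
       [  0.        , 488.42944094, 210.6527988 ],
       [  0.        ,   0.        ,   1.        ]]), 'k1': -0.026950602643183687, 'T': array([[ 0.02685779, -0.99279095,  0.11681093,  0.40585782],
       [-0.99962556, -0.02606165,  0.00833793, -0.00885525],
       [-0.00523354, -0.11699113, -0.99311917,  1.39028566],
       [ 0.        ,  0.        ,  0.        ,  1.        ]])}
{'K': array([[399.5505545 ,   0.        , 281.30335851],
       [  0.        , 399.5505545 , 206.92217729],
       [  0.        ,   0.        ,   1.        ]]), 'k1': -0.06578552722335589, 'T': array([[ 0.90997413,  0.32689612, -0.25511959,  0.82531579],
       [ 0.41464205, -0.71085191,  0.56812105, -0.59130801],
       [ 0.00436432, -0.62275877, -0.78240173,  0.96020159],
       [ 0.        ,  0.        ,  0.        ,  1.        ]])}
{'K': array([[355.43230328,   0.        , 267.48527495],
       [  0.        , 355.43230328, 208.57408577],
       [  0.        ,   0.        ,   1.        ]]), 'k1': -0.019090539667792804, 'mount': array([[-2.5695
[... 302 characters left out ...]
      1.00000000e+00]])}
{'time': 0.1, 'joints': array([-1.27214079e+00,  3.59413523e-01,  1.51134800e+00,  3.14028281e-06,
        1.27252019e+00, -1.15083647e-01]), 'qd': array([ 0.00159094, -0.00142051, -0.00176874,  0.00067522, -0.00072201,
        0.00082723]), 'joint_efforts': array([ 7.99561476e-04, -5.28651881e+01, -2.79351211e+01, -1.37645120e-04,
        4.93928834e-03,  1.95776477e-05]), 'position': array([ 0.24101827, -0.54870283,  0.19204024]), 'orientation': array([-3.07296370e+00, -6.44927538e-01,  2.38360587e-04]), 'force': array([0.20981289, 0.28137367, 0.76935284]), 'ft_torque': array([0.00548468, 0.03748797, 0.02608489]), 'grasp_force': 0.0, 'opening': 0.08536067902791121}
```

View pics/top_b.png

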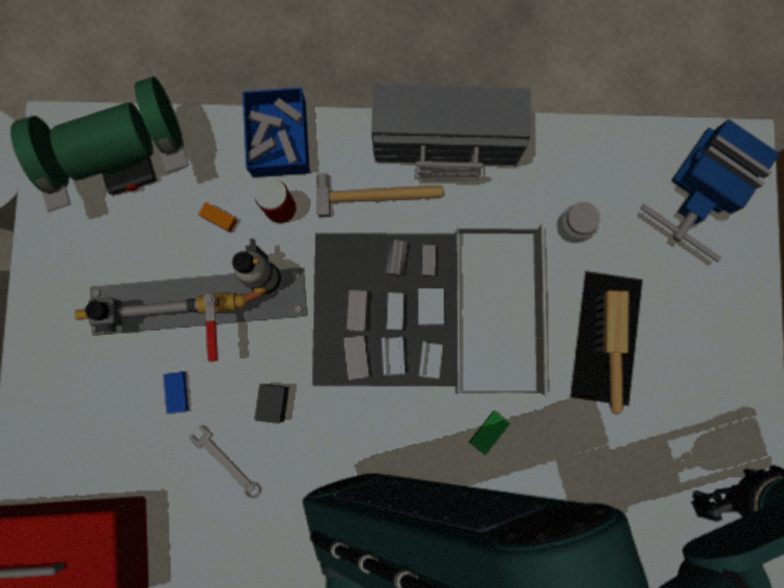

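View pics/scene_b.png

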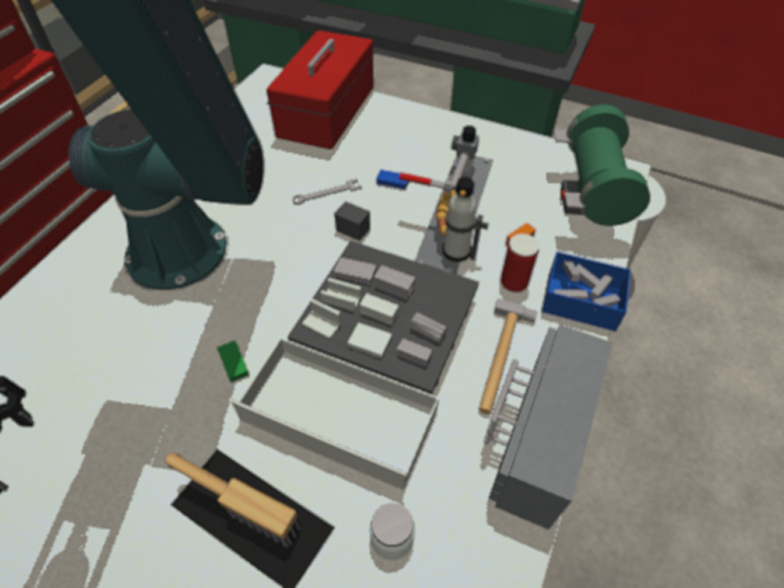

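The top view shows eight off-cuts on the plate (big pixels x 345–443, y 240–378), with the pan to the right. The brush is on its mat with the head at about (617,321) and the handle end at (616,410). The lever runs from (209,299) to (212,360), and the cap is near (243,261).

```bash
python3 - <<'E'
from h import *
C=cam("top")
def p(l,u,v,z): print(l,at("top",u/1.4,v/1.4,z,C).round(4))
for l,u,v,z in [("pl FL",313,385,.06),("pl BL",315,233,.06),("pl BR",458,234,.06),("pl FR",458,385,.06),
("pan BackNear",549,393,.08),("pan back far",545,227,.08),("panNear plate",457,391,.05),("pan far plate",457,230,.05),
("mat a",586,272,.004),("mat b",642,279,.004),("mat c",630,404,.004),("mat d",572,398,.004),
("head a",607,291,.085),("head b",629,291,.085),("head c",627,352,.085),("head d",606,352,.085),("handle end",617,411,.095),
("lev end",212,360,.12),("sleeve top",210,322,.126),("cap",243,261,.216),("reg",100,311,.13),
("c1",397,257,.09),("c2",429,260,.085),("c3",357,310,.09),("c4",395,311,.09),("c5",431,306,.08),("c6",356,357,.08),("c7",394,356,.1),("c8",431,360,.09),
("block",271,403,.06),("can",272,192,.122),("hammer L",322,215,.03)]: p(l,u,v,z)
for n,(u0,v0,w,h) in {"top":(215,150,200,150)}.items():
    f=cv2.imread(f"pics/{n}.png")[v0:v0+h,u0:u0+w]; cv2.imwrite("pics/c1.png",cv2.convertScaleAbs(cv2.resize(f,(800,600),interpolation=cv2.INTER_CUBIC),alpha=1.6))
f=cv2.imread("pics/top.png")[160:310,380:480]; g=cv2.imread("pics/top.png")[160:310,120:220]
cv2.imwrite("pics/c2.png",cv2.convertScaleAbs(cv2.resize(np.hstack([g,f]),(800,600),interpolation=cv2.INTER_CUBIC),alpha=1.6))
E
```

```text
pl FL [0.3831 0.1512 0.06  ]
pl BL [0.6818 0.1593 0.06  ]
pl BR [ 0.6871 -0.1239  0.06  ]
pl FR [ 0.3907 -0.1286  0.06  ]
pan BackNear [ 0.3803 -0.2998  0.08  ]
pan back far [ 0.7013 -0.2919  0.08  ]
panNear plate [ 0.379  -0.1278  0.05  ]
pan far plate [ 0.6973 -0.1227  0.05  ]
mat a [ 0.6266 -0.3925  0.004 ]
mat b [ 0.6152 -0.5076  0.004 ]
mat c [ 0.361  -0.4797  0.004 ]
mat d [ 0.37  -0.363  0.004]
head a [ 0.5778 -0.4104  0.085 ]
head b [ 0.5789 -0.453   0.085 ]
head c [ 0.4616 -0.4476  0.085 ]
head d [ 0.4606 -0.4074  0.085 ]
handle end [ 0.3503 -0.4242  0.095 ]
lev end [0.4249 0.3336 0.12  ]
sleeve top [0.495  0.3397 0.126 ]
cap [0.5967 0.2633 0.216 ]
reg [0.5096 0.5461 0.13  ]
c1 [ 0.6326 -0.0045  0.09  ]
c2 [ 0.6292 -0.0665  0.085 ]
c3 [0.528  0.0692 0.09  ]
c4 [ 0.528  -0.0034  0.09  ]
c5 [ 0.5404 -0.0724  0.08  ]
c6 [0.4388 0.0687 0.08  ]
c7 [ 0.4421 -0.0038  0.1   ]
c8 [ 0.4367 -0.074   0.09  ]
block [0.3464 0.2309 0.06  ]
can [0.7464 0.2368 0.122 ]
hammer L [0.7257 0.1504 0.03  ]
```

View pics/c2.png

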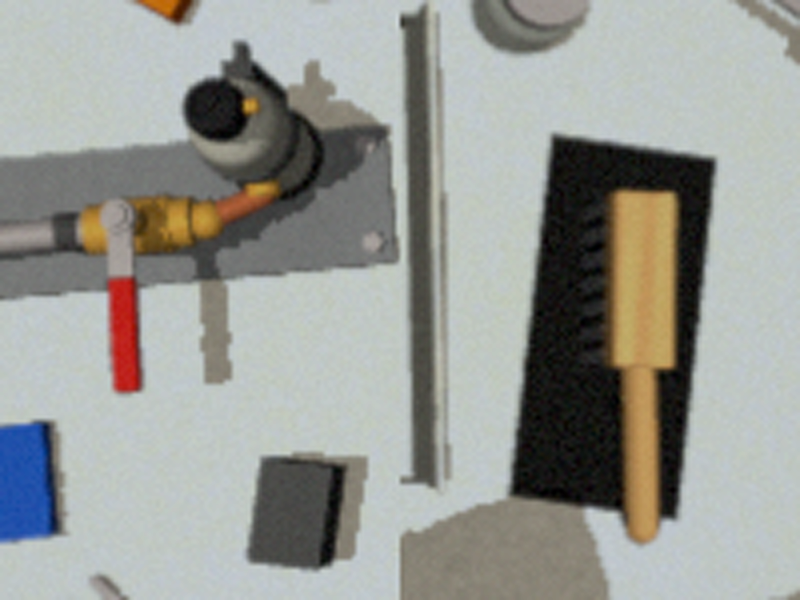

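View pics/c1.png

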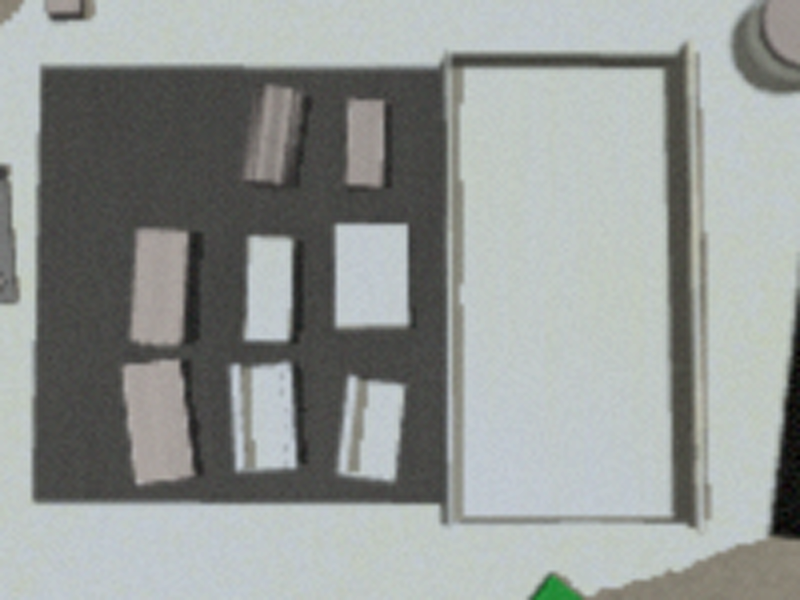

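Left crop: the lever axis is at about (119,215), its end at (127,390), and the cap centre at (214,108). Right crop: the brush head spans (610,190)–(676,370) on the mat. The plate crop shows eight off-cuts in three rows along x, so three brush lanes will cover them.

```bash
cat >> h.py <<'E'
def go(x,y,z,yaw):
    "tool-frame shift (cm) and wz; rotation applied after the shift"
    s=env.state(); M=R.from_rotvec(s["orientation"]).as_matrix()
    d=M.T@(np.array([x,y,z])-s["position"])*100
    cy=np.arctan2(M[1,0],M[0,0]); w=-((yaw-cy+np.pi)%(2*np.pi)-np.pi)
    D=R.from_euler("z",yaw)*R.from_euler("x",np.pi); e=(R.from_matrix(M).inv()*D).as_rotvec()
    print("shift cm",d.round(2),"turn",e.round(3),"yaw",round(cy,3))
E
python3 - <<'E'
from h import *
C=cam("top")
for u,v in [(610,190),(678,193),(674,370),(608,368)]: print(at("top",380+(u-400)/4,160+v/4,.085,C))
for u,v in [(554,135),(716,158),(677,518),(512,495)]: print(at("top",380+(u-400)/4,160+v/4,.004,C))
for l,u,v,z in [("ax",119,215,.128),("end",127,390,.12),("cap",214,108,.216)]: print(l,at("top",120+u/4,160+v/4,z,C))
go(.518,-.43,.19,-.03)
E
```

```text
[ 0.57869988 -0.40753956  0.085     ]
[ 0.57787228 -0.45352339  0.085     ]
[ 0.4587654  -0.44930512  0.085     ]
[ 0.45898374 -0.40513218  0.085     ]
[ 0.6281771  -0.39234931  0.004     ]
[ 0.61459168 -0.50886596  0.004     ]
[ 0.35831727 -0.47760078  0.004     ]
[ 0.37147645 -0.3613895   0.004     ]
ax [0.53724918 0.34228429 0.128     ]
end [0.42396409 0.33270883 0.12      ]
cap [0.59524296 0.26341183 0.216     ]
shift cm [30.13  0.27  0.21] turn [-0.002  0.     0.444] yaw 0.414
```

```bash
python3 -m pendant '[{"hand":8.5,"x":6,"wz":0},{"x":6},{"x":6},{"x":6},{"x":6.1,"y":0.3},{"wz":0.15},{"wz":0.15},{"wz":0.145}]' 90; python3 -m pendant '[{"x":0},{"x":0}]'; python3 - <<'E'
from h import *
go(.516,-.429,.056,-.03); f=env.grab_frame("wrist"); cv2.imwrite("pics/w1.png",f)
E
```

```text
shift cm [29.99  0.12 13.61] turn [-0.002  0.     0.444] yaw 0.414schema error: expected keys hand, x, y, z, wx, wy, wz
schema error: expected keys hand, x, y, z, wx, wy, wz
```

View pics/w1.png

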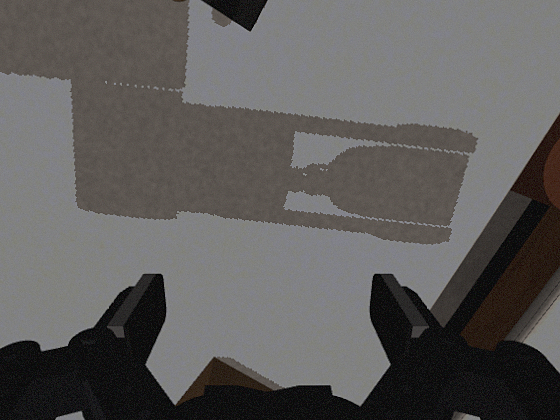

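The arm hasn't moved: every row needs all the keys. The view shows only bench and shadows.

```bash
python3 -m pendant '[{"hand":8.5,"x":6,"y":0,"z":0,"wx":0,"wy":0,"wz":0},{"hand":8.5,"x":6,"y":0,"z":0,"wx":0,"wy":0,"wz":0},{"hand":8.5,"x":6,"y":0,"z":0,"wx":0,"wy":0,"wz":0},{"hand":8.5,"x":6,"y":0,"z":0,"wx":0,"wy":0,"wz":0},{"hand":8.5,"x":6,"y":0.2,"z":0,"wx":0,"wy":0,"wz":0},{"hand":8.5,"x":0,"y":0,"z":0,"wx":0,"wy":0,"wz":0.15},{"hand":8.5,"x":0,"y":0,"z":0,"wx":0,"wy":0,"wz":0.15},{"hand":8.5,"x":0,"y":0,"z":0,"wx":0,"wy":0,"wz":0.145}]' 90; python3 -m pendant '[{"hand":8.5,"x":0,"y":0,"z":0,"wx":0,"wy":0,"wz":0},{"hand":8.5,"x":0,"y":0,"z":0,"wx":0,"wy":0,"wz":0}]'; python3 - <<'E'
from h import *
go(.516,-.429,.056,-.03); f=env.grab_frame("wrist"); cv2.imwrite("pics/w2.png",f)
E
```

```text
time: 1.15
position: [0.5168, -0.43, 0.1922]
orientation: [-3.14, 0.056, 0.001]
force: [0.5, 0.5, -0.1]
opening: 0.0847
grasp_force: 0.0
time: 1.4
position: [0.5165, -0.4305, 0.1925]
orientation: [-3.141, 0.045, 0.001]
force: [0.8, -0.2, 0.3]
opening: 0.0848
grasp_force: 0.0
shift cm [-0.05 -0.14 13.65] turn [-0.     0.     0.001] yaw -0.029
```

View pics/w2.png

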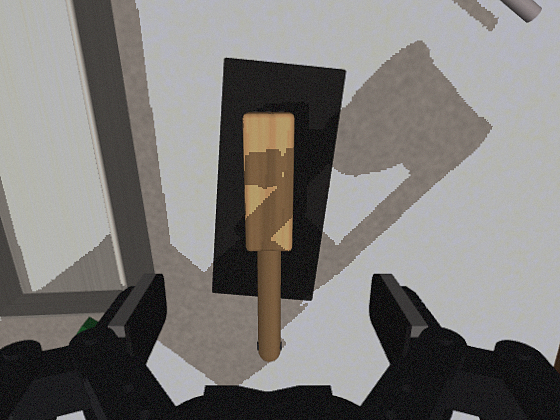

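The wrist picture shows the head at (244–295, 113–251) and the handle end at (269,358); I'll check these against the top-view position.

```bash
python3 - <<'E'
from h import *
for u,v in [(244,113),(295,113),(293,251),(246,251)]: print(at("wrist",u,v,.085).round(4))
for u,v in [(224,58),(345,70),(312,300),(213,292)]: print(at("wrist",u,v,.004).round(4))
print(at("wrist",136,292,.05)) # pan near
E
```

```text
[ 0.5822 -0.4143  0.085 ]
[ 0.581  -0.4544  0.085 ]
[ 0.4626 -0.4519  0.085 ]
[ 0.4638 -0.4103  0.085 ]
[ 0.6305 -0.3922  0.004 ]
[ 0.6163 -0.5093  0.004 ]
[ 0.361  -0.4793  0.004 ]
[ 0.3752 -0.3622  0.004 ]
[ 0.4046875  -0.29104001  0.05      ]
```

```bash
python3 -m pendant '[{"hand":8.5,"x":0,"y":0.2,"z":4,"wx":0,"wy":0,"wz":0},{"hand":8.5,"x":0,"y":0,"z":4,"wx":0,"wy":0,"wz":0},{"hand":8.5,"x":0,"y":0,"z":3,"wx":0,"wy":0,"wz":0},{"hand":8.5,"x":0,"y":0,"z":1.6,"wx":0,"wy":0,"wz":0},{"hand":8.5,"x":0,"y":0,"z":1,"wx":0,"wy":0,"wz":0},{"hand":8.5,"x":0,"y":0,"z":0,"wx":0,"wy":0,"wz":0},{"hand":3,"x":0,"y":0,"z":0,"wx":0,"wy":0,"wz":0},{"hand":3,"x":0,"y":0,"z":0,"wx":0,"wy":0,"wz":0}]' 90; python3 -m pendant '[{"hand":3,"x":0,"y":0,"z":0,"wx":0,"wy":0,"wz":0},{"hand":3,"x":0,"y":0,"z":0,"wx":0,"wy":0,"wz":0},{"hand":3,"x":0,"y":0,"z":0,"wx":0,"wy":0,"wz":0}]'
```

```text
time: 2.45
position: [0.5173, -0.4331, 0.0579]
orientation: [3.14, -0.049, 0.002]
force: [-0.0, 0.1, -0.4]
opening: 0.0511
grasp_force: 0.0
time: 2.82
position: [0.5167, -0.4325, 0.0569]
orientation: [-3.141, 0.049, -0.0]
force: [0.2, -0.5, 0.9]
opening: 0.0303
grasp_force: 0.0
```

```bash
python3 - <<'E'
from h import *
f=env.grab_frame("wrist"); g=env.grab_frame("scene"); s=env.state(); print(s["opening"],s["grasp_force"])
g=g[300:420,100:260]
cv2.imwrite("pics/w3.png",np.hstack([cv2.resize(f,(400,300)),cv2.resize(g,(400,300),interpolation=cv2.INTER_CUBIC)]))
E
```

```text
0.030133473589898492 0.0
```

View pics/w3.png

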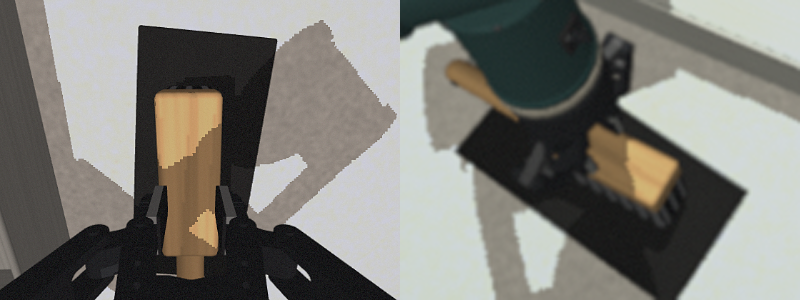

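The fingers straddle the head but aren't gripping at 30 mm, so I'll close further.

```bash
python3 -m pendant '[{"hand":0,"x":0,"y":0,"z":0,"wx":0,"wy":0,"wz":0},{"hand":0,"x":0,"y":0,"z":0,"wx":0,"wy":0,"wz":0},{"hand":0,"x":0,"y":0,"z":0,"wx":0,"wy":0,"wz":0},{"hand":0,"x":0,"y":0,"z":0,"wx":0,"wy":0,"wz":0}]' 90; python3 - <<'E'
from h import *
f=env.grab_frame("wrist"); cv2.imwrite("pics/w4.png",f[150:])
E
```

```text
time: 3.42
position: [0.5167, -0.4325, 0.0567]
orientation: [-3.141, 0.049, 0.0]
force: [0.9, -0.8, -0.1]
opening: 0.0001
grasp_force: 0.0
```

View pics/w4.png

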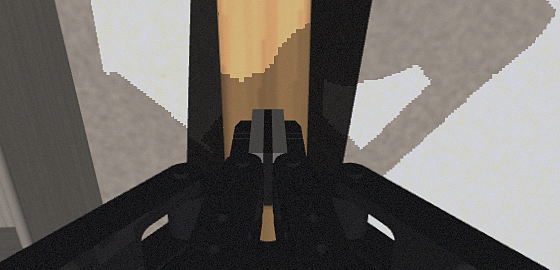

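The fingers closed to zero above the wood without contact, so I need to check where the fingertips really are.

```bash
python3 - <<'E'
from h import *
s=env.state(); p=s["position"]; print(p, R.from_rotvec(s["orientation"]).as_matrix().round(3).tolist())
for n in("wrist","scene","top"):
    print(n,proj(n,[p,p+[0,0,.019],p+[0,0,.04]]).round(1).tolist())
g=env.grab_frame("scene")
P=proj("scene",p[None])[0]
for i,z in enumerate([0,.019,.04]): 
    q=proj("scene",(p+[0,0,z])[None])[0]; cv2.circle(g,tuple(int(a) for a in q),1,[(0,0,255),(0,255,0),(255,0,0)][i],-1)
u,v=int(P[0]),int(P[1])
a=cv2.resize(g[v-60:v+60,u-80:u+80],(800,600),interpolation=cv2.INTER_CUBIC); cv2.imwrite("pics/s3.png",cv2.convertScaleAbs(a,alpha=1.8))
E
```

```text
[ 0.51664532 -0.43249056  0.05676006] [[1.0, -0.031, -0.0], [-0.031, -1.0, 0.0], [-0.0, -0.0, -1.0]]
wrist [[266.8, 244.2], [266.7, 259.3], [266.6, 280.1]]
scene [[182.9, 363.7], [181.2, 361.1], [179.2, 358.0]]
top [[438.7, 231.5], [440.9, 231.0], [443.4, 230.4]]
```

View pics/s3.png

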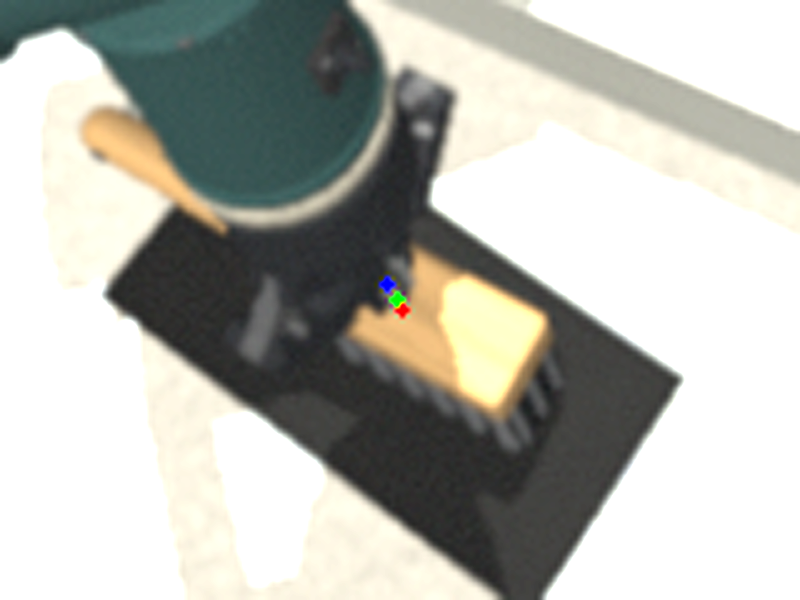

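The fingertips appear to sit about 30 mm short of the reported TCP. I'll probe the head's top (85 mm) gently with the closed fingers to calibrate this.

```bash
python3 - <<'E'
from h import *
p=env.state()["position"]
for dz in (0,.01,.02,.025,.03,.035,.04): print(dz,proj("wrist",[p+[.011,0,dz],p+[-.011,0,dz]]).round(1).tolist())
E
python3 -m pendant '[{"hand":0,"x":0,"y":0,"z":0.2,"wx":0,"wy":0,"wz":0},{"hand":0,"x":0,"y":0,"z":0,"wx":0,"wy":0,"wz":0}]' 90 | grep -E "posi|force"; python3 -m pendant '[{"hand":0,"x":0,"y":0,"z":0.2,"wx":0,"wy":0,"wz":0},{"hand":0,"x":0,"y":0,"z":0,"wx":0,"wy":0,"wz":0}]' 90| grep -E "posi|force"
```

```text
0 [[266.1, 225.5], [267.4, 262.2]]
0.01 [[266.0, 232.3], [267.4, 270.6]]
0.02 [[266.0, 239.8], [267.4, 279.8]]
0.025 [[265.9, 243.9], [267.4, 284.8]]
0.03 [[265.9, 248.2], [267.4, 290.1]]
0.035 [[265.8, 252.8], [267.4, 295.7]]
0.04 [[265.8, 257.7], [267.4, 301.6]]
position: [0.5165, -0.4324, 0.0545]
force: [-0.6, 0.3, -0.3]
grasp_force: 0.0
position: [0.5165, -0.4324, 0.0525]
force: [0.7, 0.1, -0.4]
grasp_force: 0.0
```

```bash
for i in 1; do python3 -m pendant '[{"hand":0,"x":0,"y":0,"z":0.3,"wx":0,"wy":0,"wz":0},{"hand":0,"x":0,"y":0,"z":0,"wx":0,"wy":0,"wz":0}]' 90 | grep -E "posi|force"; done;  python3 -m pendant '[{"hand":0,"x":0,"y":0,"z":0.2,"wx":0,"wy":0,"wz":0},{"hand":0,"x":0,"y":0,"z":0,"wx":0,"wy":0,"wz":0}]' 90| grep -E "posi|force";  python3 -m pendant '[{"hand":0,"x":0,"y":0,"z":0.1,"wx":0,"wy":0,"wz":0},{"hand":0,"x":0,"y":0,"z":0,"wx":0,"wy":0,"wz":0}]' 90| grep -E "posi|force"
```

```text
position: [0.5164, -0.4323, 0.0494]
force: [0.2, -0.6, 0.6]
grasp_force: 0.0
position: [0.5165, -0.4324, 0.0476]
force: [-0.1, -0.1, -0.4]
grasp_force: 0.0
position: [0.5166, -0.4325, 0.0467]
force: [-0.4, -0.5, -0.3]
grasp_force: 0.0
```

```bash
for i in 1; do python3 -m pendant '[{"hand":0,"x":0,"y":0,"z":0.15,"wx":0,"wy":0,"wz":0},{"hand":0,"x":0,"y":0,"z":0,"wx":0,"wy":0,"wz":0}]' | grep -E "posi|^force"; done;  python3 -m pendant '[{"hand":0,"x":0,"y":0,"z":0.15,"wx":0,"wy":0,"wz":0},{"hand":0,"x":0,"y":0,"z":0,"wx":0,"wy":0,"wz":0}]' | grep -E "posi|^force";  python3 -m pendant '[{"hand":0,"x":0,"y":0,"z":0.15,"wx":0,"wy":0,"wz":0},{"hand":0,"x":0,"y":0,"z":0,"wx":0,"wy":0,"wz":0}]' | grep -E "posi|^force"; python3 - <<'E'
from h import *
f=env.grab_frame("wrist"); g=env.grab_frame("scene")
cv2.imwrite("pics/w5.png",np.hstack([cv2.resize(f[200:350,160:360],(400,300)),cv2.resize(g[315:405,110:230],(400,300),interpolation=cv2.INTER_CUBIC)]))
E
```

```text
position: [0.5167, -0.4327, 0.0466]
force: [-2.4, 1.9, 8.0]
position: [0.5167, -0.4329, 0.0466]
force: [-4.5, 3.7, 17.7]
position: [0.5168, -0.4331, 0.0465]
force: [-8.3, 5.4, 27.3]
```

View pics/w5.png

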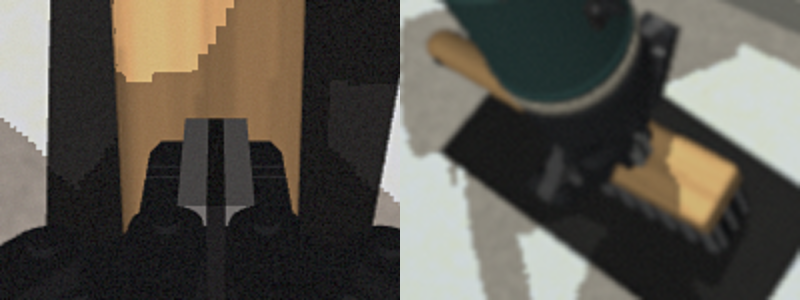

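The fingers touch the head top (about 85 mm) at a reported TCP z of 0.0466, so the real fingertips end 38 mm short of the TCP. I'll work with that offset: lift, open, and go deeper.

```bash
python3 -m pendant '[{"hand":0,"x":0,"y":0,"z":-1,"wx":0,"wy":0,"wz":0},{"hand":0,"x":0,"y":0,"z":-4,"wx":0,"wy":0,"wz":0},{"hand":8.5,"x":0,"y":0,"z":0,"wx":0,"wy":0,"wz":0},{"hand":8.5,"x":0,"y":0,"z":0,"wx":0,"wy":0,"wz":0},{"hand":8.5,"x":0,"y":0,"z":0,"wx":0,"wy":0,"wz":0},{"hand":8.5,"x":0,"y":0,"z":0,"wx":0,"wy":0,"wz":0},{"hand":8.5,"x":0,"y":0,"z":0,"wx":0,"wy":0,"wz":0}]' 90; python3 - <<'E'
from h import *
go(.516,-.433,.024,-.025)
E
```

```text
time: 6.5
position: [0.5164, -0.4323, 0.0916]
orientation: [-3.14, 0.049, 0.001]
force: [-0.1, 0.4, 1.0]
opening: 0.0848
grasp_force: 0.0
shift cm [-0.03  0.08  6.76] turn [-0.001  0.001 -0.006] yaw -0.031
```

```bash
python3 -m pendant '[{"hand":8.5,"x":0,"y":0.1,"z":3,"wx":0,"wy":0,"wz":0},{"hand":8.5,"x":0,"y":0,"z":1.8,"wx":0,"wy":0,"wz":0},{"hand":8.5,"x":0,"y":0,"z":1,"wx":0,"wy":0,"wz":0},{"hand":8.5,"x":0,"y":0,"z":1,"wx":0,"wy":0,"wz":0},{"hand":8.5,"x":0,"y":0,"z":0,"wx":0,"wy":0,"wz":0},{"hand":3,"x":0,"y":0,"z":0,"wx":0,"wy":0,"wz":0},{"hand":3,"x":0,"y":0,"z":0,"wx":0,"wy":0,"wz":0},{"hand":3,"x":0,"y":0,"z":0,"wx":0,"wy":0,"wz":0}]' 90; python3 -m pendant '[{"hand":3,"x":0,"y":0,"z":0,"wx":0,"wy":0,"wz":0},{"hand":3,"x":0,"y":0,"z":0,"wx":0,"wy":0,"wz":0}]'
```

```text
time: 7.5
position: [0.5171, -0.4336, 0.0254]
orientation: [3.141, -0.049, 0.002]
force: [-1.2, 1.4, 7.2]
opening: 0.04
grasp_force: 91.3
time: 7.75
position: [0.5171, -0.4336, 0.0254]
orientation: [3.141, -0.049, 0.002]
force: [-0.9, 2.2, 5.0]
opening: 0.0403
grasp_force: 91.4
```

The brush is gripped (opening 40 mm, 91 N). With the TCP at 25.4 mm the bristle tips are at 4 mm, so tips are at TCP z − 21 mm. Lifting and moving to lane 3.

```bash
python3 -m pendant '[{"hand":3,"x":0,"y":0,"z":-2,"wx":0,"wy":0,"wz":0},{"hand":3,"x":0,"y":0,"z":-4,"wx":0,"wy":0,"wz":0},{"hand":3,"x":0,"y":0,"z":-5,"wx":0,"wy":0,"wz":0},{"hand":3,"x":0,"y":0,"z":-4,"wx":0,"wy":0,"wz":0},{"hand":3,"x":0,"y":0,"z":0,"wx":0,"wy":0,"wz":0},{"hand":3,"x":0,"y":0,"z":0,"wx":0,"wy":0,"wz":0}]' 90; python3 - <<'E'
from h import *
go(.627,.065,.17,.025); f=env.grab_frame("top"); cv2.imwrite("pics/top2.png",f)
a=f[150:300,215:415]; b=f[150:300,380:480]; cv2.imwrite("pics/t2.png",cv2.convertScaleAbs(np.hstack([cv2.resize(a,(500,375)),cv2.resize(b,(250,375))]),alpha=1.5))
E
```

```text
time: 8.5
position: [0.5159, -0.4329, 0.1736]
orientation: [-3.14, 0.049, 0.002]
force: [-0.2, -0.3, -3.6]
opening: 0.0401
grasp_force: 91.4
shift cm [  9.55 -50.11   0.4 ] turn [-0.001  0.001 -0.056] yaw -0.031
```

View pics/t2.png

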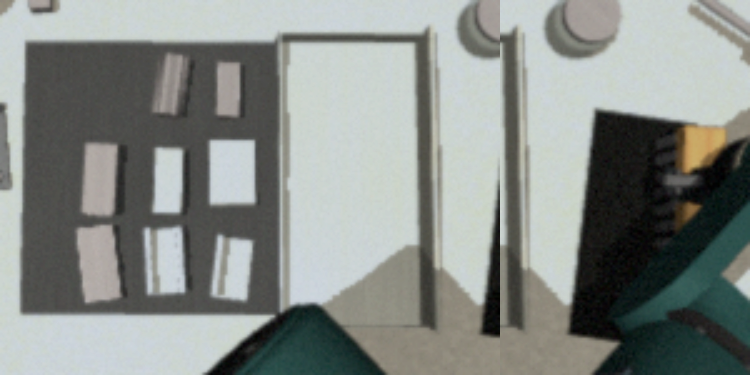

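The brush hangs level in the hand and the off-cuts are where they were. Moving to the lane 3 start.

```bash
python3 -m pendant '[{"hand":3,"x":0,"y":0,"z":0,"wx":0,"wy":0,"wz":-0.056},{"hand":3,"x":1.8,"y":-5,"z":0,"wx":0,"wy":0,"wz":0},{"hand":3,"x":1.8,"y":-5,"z":0,"wx":0,"wy":0,"wz":0},{"hand":3,"x":1.8,"y":-5,"z":0,"wx":0,"wy":0,"wz":0},{"hand":3,"x":1.8,"y":-5,"z":0,"wx":0,"wy":0,"wz":0},{"hand":3,"x":1.8,"y":-5,"z":0,"wx":0,"wy":0,"wz":0},{"hand":3,"x":1.8,"y":-5,"z":0,"wx":0,"wy":0,"wz":0},{"hand":3,"x":1.5,"y":-5,"z":0,"wx":0,"wy":0,"wz":0}]' 90; python3 -m pendant '[{"hand":3,"x":0,"y":-5,"z":0,"wx":0,"wy":0,"wz":0},{"hand":3,"x":0,"y":-5,"z":0,"wx":0,"wy":0,"wz":0},{"hand":3,"x":0,"y":-4.5,"z":0,"wx":0,"wy":0,"wz":0},{"hand":3,"x":0,"y":0,"z":0,"wx":0,"wy":0,"wz":0}]' 90; python3 - <<'E'
from h import *
go(.627,.065,.083,.025)
E
```

```text
time: 9.55
position: [0.6299, -0.0786, 0.172]
orientation: [-3.14, -0.039, 0.006]
force: [0.5, -0.6, -2.7]
opening: 0.0404
grasp_force: 91.7
time: 10.05
position: [0.6252, 0.0678, 0.172]
orientation: [-3.14, -0.045, 0.007]
force: [0.2, -0.7, -3.3]
opening: 0.0404
grasp_force: 91.7
shift cm [0.21 0.3  8.9 ] turn [-0.001  0.004  0.004] yaw 0.029
```

```bash
python3 -m pendant '[{"hand":3,"x":0.2,"y":0,"z":4,"wx":0,"wy":0,"wz":0},{"hand":3,"x":0,"y":0,"z":3,"wx":0,"wy":0,"wz":0},{"hand":3,"x":0,"y":0,"z":1.5,"wx":0,"wy":0,"wz":0},{"hand":3,"x":0,"y":0,"z":0.4,"wx":0,"wy":0,"wz":0},{"hand":3,"x":0,"y":0,"z":0,"wx":0,"wy":0,"wz":0}]' 90; python3 -m pendant '[{"hand":3,"x":0,"y":1.5,"z":0,"wx":0,"wy":0,"wz":0},{"hand":3,"x":0,"y":1.5,"z":0,"wx":0,"wy":0,"wz":0},{"hand":3,"x":0,"y":1.5,"z":0,"wx":0,"wy":0,"wz":0},{"hand":3,"x":0,"y":1.5,"z":0,"wx":0,"wy":0,"wz":0},{"hand":3,"x":0,"y":1.5,"z":0,"wx":0,"wy":0,"wz":0},{"hand":3,"x":0,"y":1.5,"z":0,"wx":0,"wy":0,"wz":0},{"hand":3,"x":0,"y":1.5,"z":0,"wx":0,"wy":0,"wz":0},{"hand":3,"x":0,"y":1.5,"z":0,"wx":0,"wy":0,"wz":0}]'; python3 -m pendant '[{"hand":3,"x":0,"y":1.5,"z":0,"wx":0,"wy":0,"wz":0},{"hand":3,"x":0,"y":1.5,"z":0,"wx":0,"wy":0,"wz":0},{"hand":3,"x":0,"y":1.5,"z":0,"wx":0,"wy":0,"wz":0},{"hand":3,"x":0,"y":1.5,"z":0,"wx":0,"wy":0,"wz":0},{"hand":3,"x":0,"y":1.5,"z":0,"wx":0,"wy":0,"wz":0},{"hand":3,"x":0,"y":1.5,"z":0,"wx":0,"wy":0,"wz":0},{"hand":3,"x":0,"y":1.5,"z":0,"wx":0,"wy":0,"wz":0},{"hand":3,"x":0,"y":0,"z":0,"wx":0,"wy":0,"wz":0}]'
```

```text
time: 10.68
position: [0.6298, 0.064, 0.0857]
orientation: [3.141, 0.038, 0.001]
force: [0.3, 1.2, -2.9]
opening: 0.0406
grasp_force: 91.8
time: 11.68
position: [0.6323, -0.0563, 0.0853]
orientation: [-3.141, -0.039, 0.0]
force: [0.4, 3.8, -1.1]
opening: 0.0401
grasp_force: 92.2
time: 12.68
position: [0.6351, -0.162, 0.0853]
orientation: [3.141, 0.037, 0.001]
force: [0.6, 0.8, -3.4]
opening: 0.0401
grasp_force: 92.0
```

```bash
python3 -m pendant '[{"hand":3,"x":0,"y":0,"z":-4,"wx":0,"wy":0,"wz":0},{"hand":3,"x":0,"y":0,"z":-4,"wx":0,"wy":0,"wz":0},{"hand":3,"x":-1.9,"y":-5.8,"z":0,"wx":0,"wy":0,"wz":0.01},{"hand":3,"x":-1.9,"y":-5.8,"z":0,"wx":0,"wy":0,"wz":0},{"hand":3,"x":-1.9,"y":-5.8,"z":0,"wx":0,"wy":0,"wz":0},{"hand":3,"x":-1.9,"y":-5.8,"z":0,"wx":0,"wy":0,"wz":0},{"hand":3,"x":-2,"y":-5.8,"z":0,"wx":0,"wy":0,"wz":0},{"hand":3,"x":0,"y":0,"z":0,"wx":0,"wy":0,"wz":0}]' 90;  python3 - <<'E'
from h import *
go(.532,.125,.084,.025); f=env.grab_frame("top"); cv2.imwrite("pics/top3.png",f)
E
```

```text
time: 13.68
position: [0.5312, 0.1323, 0.1654]
orientation: [-3.14, -0.032, 0.003]
force: [-0.1, -0.4, -3.3]
opening: 0.0402
grasp_force: 92.2
shift cm [0.08 0.74 8.13] turn [-0.002  0.002 -0.005] yaw 0.02
```

```bash
python3 -m pendant '[{"hand":3,"x":0.1,"y":0.4,"z":4,"wx":0,"wy":0,"wz":-0.005},{"hand":3,"x":0,"y":0,"z":2.5,"wx":0,"wy":0,"wz":0},{"hand":3,"x":0,"y":0,"z":1.3,"wx":0,"wy":0,"wz":0},{"hand":3,"x":0,"y":0,"z":0.4,"wx":0,"wy":0,"wz":0},{"hand":3,"x":0,"y":0,"z":0,"wx":0,"wy":0,"wz":0}]' 90; python3 -m pendant '[{"hand":3,"x":0,"y":1.5,"z":0,"wx":0,"wy":0,"wz":0},{"hand":3,"x":0,"y":1.5,"z":0,"wx":0,"wy":0,"wz":0},{"hand":3,"x":0,"y":1.5,"z":0,"wx":0,"wy":0,"wz":0},{"hand":3,"x":0,"y":1.5,"z":0,"wx":0,"wy":0,"wz":0},{"hand":3,"x":0,"y":1.5,"z":0,"wx":0,"wy":0,"wz":0},{"hand":3,"x":0,"y":1.5,"z":0,"wx":0,"wy":0,"wz":0},{"hand":3,"x":0,"y":1.5,"z":0,"wx":0,"wy":0,"wz":0},{"hand":3,"x":0,"y":1.5,"z":0,"wx":0,"wy":0,"wz":0}]'; python3 -m pendant '[{"hand":3,"x":0,"y":1.5,"z":0,"wx":0,"wy":0,"wz":0},{"hand":3,"x":0,"y":1.5,"z":0,"wx":0,"wy":0,"wz":0},{"hand":3,"x":0,"y":1.5,"z":0,"wx":0,"wy":0,"wz":0},{"hand":3,"x":0,"y":1.5,"z":0,"wx":0,"wy":0,"wz":0},{"hand":3,"x":0,"y":1.5,"z":0,"wx":0,"wy":0,"wz":0},{"hand":3,"x":0,"y":1.5,"z":0,"wx":0,"wy":0,"wz":0},{"hand":3,"x":0,"y":1.5,"z":0,"wx":0,"wy":0,"wz":0},{"hand":3,"x":0,"y":1.5,"z":0,"wx":0,"wy":0,"wz":0}]'; python3 -m pendant '[{"hand":3,"x":0,"y":1.5,"z":0,"wx":0,"wy":0,"wz":0},{"hand":3,"x":0,"y":1.5,"z":0,"wx":0,"wy":0,"wz":0},{"hand":3,"x":0,"y":1.5,"z":0,"wx":0,"wy":0,"wz":0},{"hand":3,"x":0,"y":1,"z":0,"wx":0,"wy":0,"wz":0},{"hand":3,"x":0,"y":0,"z":0,"wx":0,"wy":0,"wz":0}]'
```

```text
time: 14.35
position: [0.5358, 0.1236, 0.0838]
orientation: [-3.141, -0.03, -0.001]
force: [0.7, -0.3, -2.9]
opening: 0.0404
grasp_force: 92.3
time: 15.35
position: [0.5374, 0.0031, 0.0833]
orientation: [-3.141, -0.031, 0.0]
force: [0.1, 3.2, -0.1]
opening: 0.0398
grasp_force: 92.6
time: 16.35
position: [0.5399, -0.1174, 0.0833]
orientation: [3.141, 0.031, -0.0]
force: [0.3, 0.9, -3.3]
opening: 0.0404
grasp_force: 92.4
time: 16.98
position: [0.5411, -0.1719, 0.0833]
orientation: [3.141, 0.029, 0.0]
force: [-0.2, -0.3, -2.3]
opening: 0.0405
grasp_force: 92.4
```

```bash
python3 -m pendant '[{"hand":3,"x":0,"y":0,"z":-4,"wx":0,"wy":0,"wz":0},{"hand":3,"x":0,"y":0,"z":-4,"wx":0,"wy":0,"wz":0},{"hand":3,"x":-2.1,"y":-6,"z":0,"wx":0,"wy":0,"wz":-0.005},{"hand":3,"x":-2.1,"y":-6,"z":0,"wx":0,"wy":0,"wz":0},{"hand":3,"x":-2.1,"y":-6,"z":0,"wx":0,"wy":0,"wz":0},{"hand":3,"x":-2.1,"y":-6,"z":0,"wx":0,"wy":0,"wz":0},{"hand":3,"x":-2.1,"y":-6,"z":0,"wx":0,"wy":0,"wz":0},{"hand":3,"x":0,"y":0,"z":0,"wx":0,"wy":0,"wz":0}]' 90;  python3 - <<'E'
from h import *
go(.432,.125,.084,.025); f=env.grab_frame("top"); cv2.imwrite("pics/top4.png",f)
E
```

```text
time: 17.98
position: [0.4276, 0.1253, 0.1632]
orientation: [-3.14, -0.049, 0.003]
force: [0.2, -0.6, -3.8]
opening: 0.0401
grasp_force: 92.6
shift cm [0.46 0.06 7.92] turn [-0.002  0.002  0.006] yaw 0.031
```

```bash
python3 -m pendant '[{"hand":3,"x":0.5,"y":0,"z":4,"wx":0,"wy":0,"wz":0.005},{"hand":3,"x":0,"y":0,"z":2.2,"wx":0,"wy":0,"wz":0},{"hand":3,"x":0,"y":0,"z":1.3,"wx":0,"wy":0,"wz":0},{"hand":3,"x":0,"y":0,"z":0.4,"wx":0,"wy":0,"wz":0},{"hand":3,"x":0,"y":0,"z":0,"wx":0,"wy":0,"wz":0}]' 90; python3 -m pendant '[{"hand":3,"x":0,"y":1.5,"z":0,"wx":0,"wy":0,"wz":0},{"hand":3,"x":0,"y":1.5,"z":0,"wx":0,"wy":0,"wz":0},{"hand":3,"x":0,"y":1.5,"z":0,"wx":0,"wy":0,"wz":0},{"hand":3,"x":0,"y":1.5,"z":0,"wx":0,"wy":0,"wz":0},{"hand":3,"x":0,"y":1.5,"z":0,"wx":0,"wy":0,"wz":0},{"hand":3,"x":0,"y":1.5,"z":0,"wx":0,"wy":0,"wz":0},{"hand":3,"x":0,"y":1.5,"z":0,"wx":0,"wy":0,"wz":0},{"hand":3,"x":0,"y":1.5,"z":0,"wx":0,"wy":0,"wz":0}]'; python3 -m pendant '[{"hand":3,"x":0,"y":1.5,"z":0,"wx":0,"wy":0,"wz":0},{"hand":3,"x":0,"y":1.5,"z":0,"wx":0,"wy":0,"wz":0},{"hand":3,"x":0,"y":1.5,"z":0,"wx":0,"wy":0,"wz":0},{"hand":3,"x":0,"y":1.5,"z":0,"wx":0,"wy":0,"wz":0},{"hand":3,"x":0,"y":1.5,"z":0,"wx":0,"wy":0,"wz":0},{"hand":3,"x":0,"y":1.5,"z":0,"wx":0,"wy":0,"wz":0},{"hand":3,"x":0,"y":1.5,"z":0,"wx":0,"wy":0,"wz":0},{"hand":3,"x":0,"y":1.5,"z":0,"wx":0,"wy":0,"wz":0}]'; python3 -m pendant '[{"hand":3,"x":0,"y":1.5,"z":0,"wx":0,"wy":0,"wz":0},{"hand":3,"x":0,"y":1.5,"z":0,"wx":0,"wy":0,"wz":0},{"hand":3,"x":0,"y":1.5,"z":0,"wx":0,"wy":0,"wz":0},{"hand":3,"x":0,"y":0.5,"z":0,"wx":0,"wy":0,"wz":0},{"hand":3,"x":0,"y":0,"z":0,"wx":0,"wy":0,"wz":0}]'
```

```text
time: 18.65
position: [0.4363, 0.1211, 0.0846]
orientation: [-3.141, -0.03, -0.001]
force: [-0.3, 0.1, -3.3]
opening: 0.0406
grasp_force: 92.6
time: 19.65
position: [0.438, 0.0005, 0.0843]
orientation: [-3.141, -0.031, 0.0]
force: [-0.2, 3.7, -0.9]
opening: 0.0404
grasp_force: 93.1
time: 20.65
position: [0.4405, -0.1197, 0.0843]
orientation: [3.141, 0.031, -0.0]
force: [-0.6, 1.9, -2.7]
opening: 0.0406
grasp_force: 92.7
time: 21.28
position: [0.4415, -0.1689, 0.0843]
orientation: [-3.141, -0.03, 0.0]
force: [-0.6, -0.2, -3.0]
opening: 0.0402
grasp_force: 93.1
```

```bash
python3 -m pendant '[{"hand":3,"x":0,"y":0,"z":-4.5,"wx":0,"wy":0,"wz":0},{"hand":3,"x":0,"y":0,"z":-4.5,"wx":0,"wy":0,"wz":0},{"hand":3,"x":1,"y":5.3,"z":0,"wx":0,"wy":0,"wz":0},{"hand":3,"x":1,"y":5.3,"z":0,"wx":0,"wy":0,"wz":0},{"hand":3,"x":1,"y":5.3,"z":0,"wx":0,"wy":0,"wz":0},{"hand":3,"x":1,"y":5.3,"z":0,"wx":0,"wy":0,"wz":0},{"hand":3,"x":1,"y":5.3,"z":0,"wx":0,"wy":0,"wz":0},{"hand":3,"x":0,"y":0,"z":0,"wx":0,"wy":0,"wz":0.1}]' 90;  python3 - <<'E'
from h import *
go(.492,-.436,.0255,-.09); f=env.grab_frame("top"); cv2.imwrite("pics/top5.png",f); g=env.grab_frame("scene")
a=f[150:300,215:415]; b=g[150:380,150:360]; cv2.imwrite("pics/t5.png",cv2.convertScaleAbs(np.hstack([cv2.resize(a,(440,330),interpolation=cv2.INTER_CUBIC),cv2.resize(b,(330,330),interpolation=cv2.INTER_CUBIC)]),alpha=1.3))
E
```

```text
time: 22.28
position: [0.4974, -0.4364, 0.1736]
orientation: [3.137, -0.133, 0.001]
force: [0.9, 0.7, -2.6]
opening: 0.0403
grasp_force: 93.5
shift cm [-0.55 -0.03 14.81] turn [ 0.002 -0.001  0.005] yaw -0.085
```

View pics/t5.png

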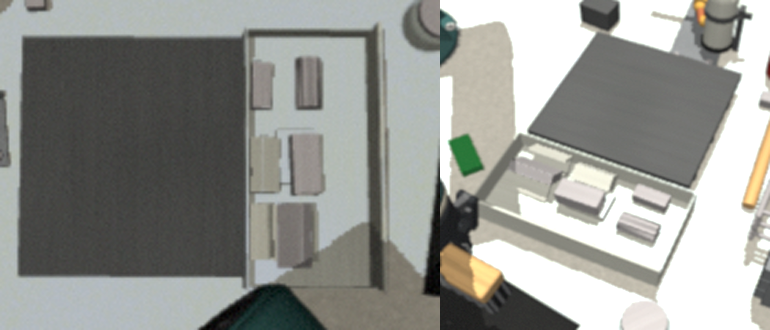

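The plate is bare and the off-cuts lie in the pan, in three groups at crop x 250–325. Setting the brush back on its mat.

```bash
python3 -m pendant '[{"hand":3,"x":-0.5,"y":0,"z":5,"wx":0,"wy":0,"wz":0},{"hand":3,"x":0,"y":0,"z":5,"wx":0,"wy":0,"wz":0},{"hand":3,"x":0,"y":0,"z":3,"wx":0,"wy":0,"wz":0},{"hand":3,"x":0,"y":0,"z":1.2,"wx":0,"wy":0,"wz":0},{"hand":3,"x":0,"y":0,"z":0.3,"wx":0,"wy":0,"wz":0},{"hand":3,"x":0,"y":0,"z":0.2,"wx":0,"wy":0,"wz":0},{"hand":3,"x":0,"y":0,"z":0,"wx":0,"wy":0,"wz":0}]' 90; python3 -m pendant '[{"hand":3,"x":0,"y":0,"z":0.05,"wx":0,"wy":0,"wz":0},{"hand":3,"x":0,"y":0,"z":0,"wx":0,"wy":0,"wz":0}]'
```

```text
time: 23.25
position: [0.4924, -0.4327, 0.0286]
orientation: [3.138, -0.125, 0.002]
force: [-0.7, -0.2, -2.7]
opening: 0.0399
grasp_force: 93.3
time: 23.5
position: [0.4918, -0.4323, 0.0272]
orientation: [3.139, -0.126, 0.001]
force: [-0.7, -0.2, -3.8]
opening: 0.0407
grasp_force: 93.3
```

Still hanging by about 2 mm; lower until the weight is taken up, then release.

```bash
python3 -m pendant '[{"hand":3,"x":0,"y":0.2,"z":0.1,"wx":0,"wy":0,"wz":0},{"hand":3,"x":0,"y":0,"z":0.1,"wx":0,"wy":0,"wz":0},{"hand":3,"x":0,"y":0,"z":0,"wx":0,"wy":0,"wz":0}]'; python3 -m pendant '[{"hand":8.5,"x":0,"y":0,"z":0,"wx":0,"wy":0,"wz":0},{"hand":8.5,"x":0,"y":0,"z":0,"wx":0,"wy":0,"wz":0},{"hand":8.5,"x":0,"y":0,"z":0,"wx":0,"wy":0,"wz":0},{"hand":8.5,"x":0,"y":0,"z":0,"wx":0,"wy":0,"wz":0},{"hand":8.5,"x":0,"y":0,"z":-2,"wx":0,"wy":0,"wz":0},{"hand":8.5,"x":0,"y":0,"z":-5,"wx":0,"wy":0,"wz":0},{"hand":8.5,"x":0,"y":0,"z":-5,"wx":0,"wy":0,"wz":0},{"hand":8.5,"x":0,"y":0,"z":-5,"wx":0,"wy":0,"wz":0}]'; python3 -m pendant '[{"hand":8.5,"x":-3,"y":-5,"z":-4,"wx":0,"wy":0,"wz":0},{"hand":8.5,"x":-3,"y":-5,"z":-3,"wx":0,"wy":0,"wz":0},{"hand":8.5,"x":0,"y":-5,"z":0,"wx":0,"wy":0,"wz":0},{"hand":8.5,"x":0,"y":-3,"z":0,"wx":0,"wy":0,"wz":0},{"hand":8.5,"x":0,"y":0,"z":0,"wx":0,"wy":0,"wz":0}]'; python3 - <<'E'
from h import *
f=env.grab_frame("wrist"); g=env.grab_frame("scene"); cv2.imwrite("pics/wr6.png",f);cv2.imwrite("pics/sc6.png",g)
b=g[235:405,100:330]; cv2.imwrite("pics/t6.png",cv2.convertScaleAbs(np.hstack([cv2.resize(f,(400,300)),cv2.resize(b,(400,300),interpolation=cv2.INTER_CUBIC)]),alpha=1.3))
E
```

```text
time: 23.88
position: [0.4917, -0.4345, 0.0254]
orientation: [3.138, -0.126, 0.0]
force: [-2.0, -0.4, 3.9]
opening: 0.0408
grasp_force: 94.0
time: 24.88
position: [0.4914, -0.4339, 0.1963]
orientation: [-3.139, 0.126, 0.0]
force: [0.4, -1.0, 0.4]
opening: 0.0848
grasp_force: 0.0
time: 25.5
position: [0.4502, -0.2564, 0.2591]
orientation: [-3.139, 0.122, -0.0]
force: [-0.4, -0.2, -0.1]
opening: 0.0845
grasp_force: 0.0
```

View pics/t6.png

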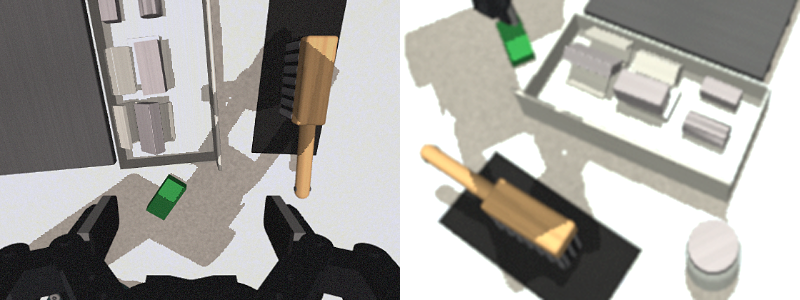

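The brush stands free and upright on its mat, and all the cuts are inside the pan. The near flat bar rests on another piece, so I'll triangulate its height from the wrist and top pixels. I'll also compute the valve approach.

```bash
python3 - <<'E'
from h import *
for w,t in [((196,217),(340.5,270.9)),((188,150),(341.4,242.7)),((224,143),(358.6,242.7)),((231,210),(355.9,270.9)),
 ((189,57),(340.5,224)),((227,52),(359,222)),((235,127),(358,238)),((199,133),(349.5,237))]:
    p=tri([("wrist",*w),("top",*t)]); print(p.round(3), proj("top",p).round(0))
f=env.grab_frame("top"); cv2.imwrite("pics/top7.png",f)
a=cv2.resize(f[215:305,315:375],(400,600),interpolation=cv2.INTER_CUBIC); b=cv2.resize(cv2.imread("pics/wr6.png")[0:240,130:290],(400,600),interpolation=cv2.INTER_CUBIC)
cv2.imwrite("pics/t7.png",cv2.convertScaleAbs(np.hstack([a,b]),alpha=1.2))
E
```

```text
[ 0.401 -0.168  0.042] [[341. 272.]]
[ 0.479 -0.17   0.035] [[342. 243.]]
[ 0.482 -0.214  0.046] [[358. 242.]]
[ 0.403 -0.211  0.036] [[356. 271.]]
[ 0.559 -0.174 -0.022] [[341. 217.]]
[ 0.56  -0.223  0.008] [[360. 216.]]
[ 0.496 -0.222 -0.007] [[358. 238.]]
[ 0.496 -0.189  0.051] [[349. 237.]]
```

View pics/t7.png

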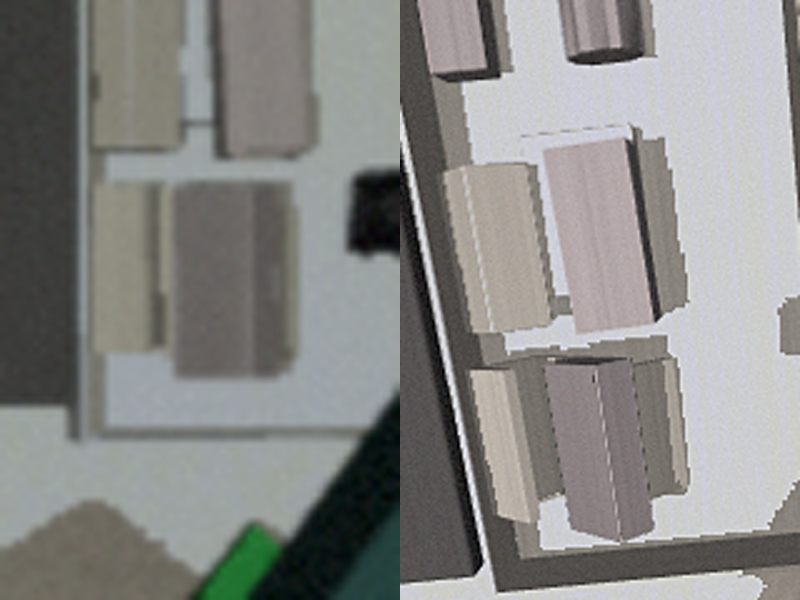

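Tops of the leaning bars are at about 40–50 mm, so the centres are under 60 mm, and I count eight pieces. Next is the valve: closed fingers as a pusher, in station coordinates (yaw 0.0845).

```bash
cat >> h.py <<'E'
AX=np.array([.5372,.3423]); SY=.0845
def st(x,y,z):
    "station mm -> go"
    c,s_=np.cos(SY),np.sin(SY); go(AX[0]+(c*x-s_*y)/1e3,AX[1]+(s_*x+c*y)/1e3,z,SY)
def stnow():
    s=env.state(); c,q=np.cos(SY),np.sin(SY); d=(s["position"][:2]-AX)*1e3
    print("station mm",round(c*d[0]+q*d[1],1),round(-q*d[0]+c*d[1],1),"z",s["position"][2].round(4),"F",s["force"].round(1))
def lever():
    f=env.grab_frame("top").astype(int); m=(f[...,2]>90)&(f[...,1]<60)&(f[...,0]<60)
    m[:, :120]=0; m[:,220:]=0; m[:200]=0; m[290:]=0   # bench area around the valve
    v,u=np.nonzero(m); P=np.array([at("top",a,b,.126)[:2] for a,b in zip(u,v)]); 
    if len(P)<10: print("red px",len(P)); return
    d=P.mean(0)-AX; a=np.arctan2(d[1],d[0])-SY; print("red px",len(P),"centroid",P.mean(0).round(4),"theta",round(np.pi-a%(2*np.pi),3),"r",np.hypot(*d).round(3))
E
python3 - <<'E'
from h import *
lever(); st(-88,-42,.25)
E
python3 -m pendant '[{"hand":0,"x":0,"y":0,"z":0,"wx":0,"wy":0,"wz":-0.17},{"hand":0,"x":0,"y":0,"z":0,"wx":0,"wy":0,"wz":0},{"hand":0,"x":0,"y":0,"z":0,"wx":0,"wy":0,"wz":0},{"hand":0,"x":0,"y":0,"z":0,"wx":0,"wy":0,"wz":0}]'; python3 - <<'E'
from h import *
st(-88,-42,.25)
E
```

```text
red px 187 centroid [0.4696 0.3292] theta -0.106 r 0.069
shift cm [ -4.21 -55.09   0.84] turn [ 0.001  0.    -0.165] yaw -0.081
time: 26.2
position: [0.4503, -0.2587, 0.2586]
orientation: [-3.138, -0.138, 0.0]
force: [0.8, 0.9, -1.0]
opening: 0.0122
grasp_force: 0.0
shift cm [  5.1  -54.93   0.87] turn [-0.     0.     0.003] yaw 0.088
```

```bash
python3 - <<'E'
s=open("h.py").read()
s=s.replace("    v,u=np.nonzero(m); P=","    n,L,S,_=cv2.connectedComponentsWithStats(m.astype(np.uint8)); m=L==1+np.argmax(S[1:,4])\n    v,u=np.nonzero(m); P=")
open("h.py","w").write(s)
E
python3 - <<'E'
from h import *
lever()
E
python3 -m pendant '[{"hand":0,"x":0.6,"y":-5.5,"z":0,"wx":0,"wy":0,"wz":0},{"hand":0,"x":0.6,"y":-5.5,"z":0,"wx":0,"wy":0,"wz":0},{"hand":0,"x":0.6,"y":-5.5,"z":0,"wx":0,"wy":0,"wz":0},{"hand":0,"x":0.6,"y":-5.5,"z":0,"wx":0,"wy":0,"wz":0},{"hand":0,"x":0.6,"y":-5.5,"z":0,"wx":0,"wy":0,"wz":0},{"hand":0,"x":0.6,"y":-5.5,"z":0,"wx":0,"wy":0,"wz":0},{"hand":0,"x":0.6,"y":-5.5,"z":0,"wx":0,"wy":0,"wz":0},{"hand":0,"x":0.6,"y":-5.5,"z":0,"wx":0,"wy":0,"wz":0}]';python3 -m pendant '[{"hand":0,"x":0.3,"y":-5.5,"z":0,"wx":0,"wy":0,"wz":0},{"hand":0,"x":0,"y":-5.4,"z":0,"wx":0,"wy":0,"wz":0},{"hand":0,"x":0,"y":0,"z":0,"wx":0,"wy":0,"wz":0},{"hand":0,"x":0,"y":0,"z":0,"wx":0,"wy":0,"wz":0}]'; python3 - <<'E'
from h import *
stnow(); st(-88,-42,.07)
E
```

```text
red px 166 centroid [0.4612 0.3364] theta 0.007 r 0.076
time: 27.25
position: [0.4587, 0.1861, 0.259]
orientation: [-3.138, -0.14, -0.001]
force: [1.6, -0.2, 0.6]
opening: 0.0001
grasp_force: 0.0
time: 27.75
position: [0.4517, 0.2927, 0.2586]
orientation: [3.138, 0.142, -0.001]
force: [0.1, -0.6, -0.9]
opening: -0.0002
grasp_force: 0.0
station mm -89.4 -42.2 z 0.2586 F [ 0.1 -0.6 -0.9]
shift cm [ 0.15 -0.04 18.86] turn [0.001 0.    0.006] yaw 0.09
```

```bash
python3 -m pendant '[{"hand":0,"x":0,"y":0,"z":5,"wx":0,"wy":0,"wz":0.006},{"hand":0,"x":0,"y":0,"z":5,"wx":0,"wy":0,"wz":0},{"hand":0,"x":0,"y":0,"z":5,"wx":0,"wy":0,"wz":0},{"hand":0,"x":0,"y":0,"z":3,"wx":0,"wy":0,"wz":0},{"hand":0,"x":0,"y":0,"z":0.8,"wx":0,"wy":0,"wz":0},{"hand":0,"x":0,"y":0,"z":0,"wx":0,"wy":0,"wz":0}]' | grep -E "^posi|^force"; python3 -m pendant '[{"hand":0,"x":0,"y":-1,"z":0,"wx":0,"wy":0,"wz":0},{"hand":0,"x":0,"y":-1,"z":0,"wx":0,"wy":0,"wz":0},{"hand":0,"x":0,"y":-1,"z":0,"wx":0,"wy":0,"wz":0},{"hand":0,"x":0,"y":0,"z":0,"wx":0,"wy":0,"wz":0}]'| grep -E "^posi|^force"; python3 - <<'E'
from h import *
stnow(); lever()
E
```

```text
position: [0.4525, 0.2922, 0.0712]
force: [0.3, 0.1, 0.3]
position: [0.4496, 0.3242, 0.0712]
force: [1.3, 0.8, 0.1]
station mm -88.9 -10.7 z 0.0712 F [1.3 0.8 0.1]
red px 14 centroid [0.5447 0.2632] theta -1.581 r 0.079
```

```bash
python3 -m pendant '[{"hand":0,"x":0,"y":-1,"z":0,"wx":0,"wy":0,"wz":0},{"hand":0,"x":0,"y":-1,"z":0,"wx":0,"wy":0,"wz":0},{"hand":0,"x":0,"y":0,"z":0,"wx":0,"wy":0,"wz":0}]'| grep -E "^posi|^force"; python3 - <<'E'
from h import *
stnow(); f=env.grab_frame("scene"); cv2.imwrite("pics/sc8.png",f)
g=cv2.imread("pics/scene.png").astype(int); f=f.astype(int)
for n,i in(("before",g),("now",f)):
    m=((i[...,2]>90)&(i[...,1]<60)&(i[...,0]<60)).astype(np.uint8); m[:100]=0;m[150:]=0;m[:,260:345]*=1; m[:,:260]=0;m[:,345:]=0
    v,u=np.nonzero(m); print(n,len(u), (u.min(),u.max(),v.min(),v.max(),u.mean().round(1),v.mean().round(1)) if len(u) else None)
for th in (0,.2,.4,.6):
    w=AX+np.array([[np.cos(SY),-np.sin(SY)],[np.sin(SY),np.cos(SY)]])@np.array([[-np.cos(th)*r,np.sin(th)*r] for r in(.04,.115)]).T.T[0] if 0 else None
    c=np.array([[np.cos(SY),-np.sin(SY)],[np.sin(SY),np.cos(SY)]])
    print(th,proj("scene",[[*(AX+c@np.array([-np.cos(th)*r,np.sin(th)*r])),.12] for r in(.04,.115)]).round(0).tolist())
E
```

```text
position: [0.4475, 0.3439, 0.0706]
force: [0.5, 0.2, -0.3]
station mm -89.2 9.1 z 0.0706 F [ 0.5  0.2 -0.3]
before 70 (np.int64(286), np.int64(306), np.int64(125), np.int64(131), np.float64(296.0), np.float64(127.6))
now 41 (np.int64(298), np.int64(309), np.int64(120), np.int64(127), np.float64(303.3), np.float64(123.9))
0 [[308.0, 130.0], [285.0, 125.0]]
0.2 [[309.0, 128.0], [288.0, 121.0]]
0.4 [[310.0, 127.0], [292.0, 117.0]]
0.6 [[312.0, 126.0], [298.0, 114.0]]
```

The lever is following (about 0.4 rad in the scene view). Continuing the arc.

```bash
python3 -m pendant '[{"hand":0,"x":0,"y":-1.2,"z":0,"wx":0,"wy":0,"wz":0},{"hand":0,"x":0.5,"y":-1.2,"z":0,"wx":0,"wy":0,"wz":0},{"hand":0,"x":0.6,"y":-1.2,"z":0,"wx":0,"wy":0,"wz":0},{"hand":0,"x":0.9,"y":-1,"z":0,"wx":0,"wy":0,"wz":0},{"hand":0,"x":1,"y":-0.9,"z":0,"wx":0,"wy":0,"wz":0},{"hand":0,"x":1.2,"y":-0.9,"z":0,"wx":0,"wy":0,"wz":0},{"hand":0,"x":1.2,"y":-0.6,"z":0,"wx":0,"wy":0,"wz":0},{"hand":0,"x":1,"y":-0.4,"z":0,"wx":0,"wy":0,"wz":0}]' | grep -E "^posi|^force"; python3 - <<'E'
from h import *
stnow(); lever()
E
```

```text
position: [0.5057, 0.4224, 0.0705]
force: [-2.1, -2.5, -1.0]
station mm -24.6 82.5 z 0.0705 F [-2.1 -2.5 -1. ]Traceback (most recent call last):
  File "<stdin>", line 2, in <module>
  File "h.py", line 41, in lever
    n,L,S,_=cv2.connectedComponentsWithStats(m.astype(np.uint8)); m=L==1+np.argmax(S[1:,4])
                                                                         ~~~~~~~~~^^^^^^^^^
    return _wrapfunc(a, 'argmax', axis=axis, out=out, **kwds)
    return bound(*args, **kwds)
ValueError: attempt to get argmax of an empty sequence
```

Reaction is now about 3 N. Push on in +x in small steps until the hard stop shows.

```bash
for k in 1; do python3 -m pendant '[{"hand":0,"x":0.4,"y":-0.2,"z":0,"wx":0,"wy":0,"wz":0},{"hand":0,"x":0.2,"y":0,"z":0,"wx":0,"wy":0,"wz":0},{"hand":0,"x":0,"y":0,"z":0,"wx":0,"wy":0,"wz":0}]' | grep -E "^posi|^force"; done; python3 -m pendant '[{"hand":0,"x":0.2,"y":0,"z":0,"wx":0,"wy":0,"wz":0},{"hand":0,"x":0,"y":0,"z":0,"wx":0,"wy":0,"wz":0}]' | grep -E "^posi|^force"; python3 -m pendant '[{"hand":0,"x":0.2,"y":0,"z":0,"wx":0,"wy":0,"wz":0},{"hand":0,"x":0,"y":0,"z":0,"wx":0,"wy":0,"wz":0}]' | grep -E "^posi|^force"; python3 -c "
from h import *
stnow()"
```

```text
position: [0.5082, 0.4238, 0.0706]
force: [-8.9, -3.3, 3.9]
position: [0.5082, 0.4238, 0.0705]
force: [-13.1, -3.4, 6.4]
position: [0.5081, 0.4237, 0.0704]
force: [-18.4, -3.2, 9.5]
station mm -22.1 83.6 z 0.0704 F [-18.4  -3.2   9.5]
```

Hard stop reached. Back off, lift, and check the lever.

```bash
python3 -m pendant '[{"hand":0,"x":-2,"y":0,"z":0,"wx":0,"wy":0,"wz":0},{"hand":0,"x":0,"y":0,"z":-5,"wx":0,"wy":0,"wz":0},{"hand":0,"x":0,"y":0,"z":-6,"wx":0,"wy":0,"wz":0},{"hand":0,"x":0,"y":0,"z":-6,"wx":0,"wy":0,"wz":0},{"hand":0,"x":0,"y":5.5,"z":0,"wx":0,"wy":0,"wz":0},{"hand":0,"x":0,"y":5.5,"z":0,"wx":0,"wy":0,"wz":0},{"hand":0,"x":0,"y":5.5,"z":0,"wx":0,"wy":0,"wz":0},{"hand":0,"x":0,"y":0,"z":0,"wx":0,"wy":0,"wz":0}]' | grep -E "^posi|^force"; python3 - <<'E'
from h import *
stnow(); st(50,-85,.19)
f=env.grab_frame("scene").astype(int); m=((f[...,2]>90)&(f[...,1]<60)&(f[...,0]<60)).astype(np.uint8); m[:90]=0;m[150:]=0; m[:,:260]=0;m[:,355:]=0
v,u=np.nonzero(m); print(len(u),u.min(),u.max(),v.min(),v.max(),u.mean(),v.mean())
c=np.array([[np.cos(SY),-np.sin(SY)],[np.sin(SY),np.cos(SY)]])
for th in (1.3,1.45,1.57): print(th,proj("scene",[[*(AX+c@np.array([-np.cos(th)*r,np.sin(th)*r])),.123] for r in(.04,.0775,.115)]).round(0).tolist())
try: lever()
except Exception as e: print(e)
E
```

```text
position: [0.5107, 0.2561, 0.242]
force: [0.8, 0.3, -0.1]
station mm -33.7 -83.7 z 0.242 F [ 0.8  0.3 -0.1]
shift cm [8.35 0.09 5.23] turn [-0.    -0.004 -0.005] yaw 0.08
52 322 329 110 123 325.90384615384613 117.03846153846153
1.3 [[320.0, 124.0], [320.0, 117.0], [320.0, 109.0]]
1.45 [[322.0, 124.0], [323.0, 117.0], [325.0, 110.0]]
1.57 [[323.0, 124.0], [326.0, 117.0], [329.0, 111.0]]
attempt to get argmax of an empty sequence
```

The lever reads about 1.57, fully open. Over the cap, press, and release.

```bash
python3 -m pendant '[{"hand":0,"x":4.2,"y":0,"z":0,"wx":0,"wy":0,"wz":0},{"hand":0,"x":4.2,"y":0.1,"z":0,"wx":0,"wy":0,"wz":0},{"hand":0,"x":0,"y":0,"z":3,"wx":0,"wy":0,"wz":0},{"hand":0,"x":0,"y":0,"z":2,"wx":0,"wy":0,"wz":0},{"hand":0,"x":0,"y":0,"z":1,"wx":0,"wy":0,"wz":0},{"hand":0,"x":0,"y":0,"z":0,"wx":0,"wy":0,"wz":0}]' | grep -E "^posi|^force"; python3 -c "
from h import *
stnow()"; python3 -m pendant '[{"hand":0,"x":0,"y":0,"z":0.6,"wx":0,"wy":0,"wz":0},{"hand":0,"x":0,"y":0,"z":0,"wx":0,"wy":0,"wz":0}]' | grep -E "^posi|^force";  python3 -m pendant '[{"hand":0,"x":0,"y":0,"z":0.4,"wx":0,"wy":0,"wz":0},{"hand":0,"x":0,"y":0,"z":0,"wx":0,"wy":0,"wz":0}]' | grep -E "^posi|^force"
```

```text
position: [0.5926, 0.2657, 0.1803]
force: [0.7, -1.0, 0.3]
station mm 48.7 -81.0 z 0.1803 F [ 0.7 -1.   0.3]
position: [0.5939, 0.2657, 0.176]
force: [-0.4, 1.9, 3.6]
position: [0.5939, 0.2657, 0.1719]
force: [0.6, 2.1, 6.7]
```

Contact as predicted. The force follows the spring (6.7 N); press the last few millimetres.

```bash
python3 -m pendant '[{"hand":0,"x":0,"y":0,"z":0.3,"wx":0,"wy":0,"wz":0},{"hand":0,"x":0,"y":0,"z":0,"wx":0,"wy":0,"wz":0}]' | grep -E "^posi|^force"; python3 -m pendant '[{"hand":0,"x":0,"y":0,"z":0.2,"wx":0,"wy":0,"wz":0},{"hand":0,"x":0,"y":0,"z":0,"wx":0,"wy":0,"wz":0}]' | grep -E "^posi|^force"
```

```text
position: [0.5939, 0.2657, 0.1696]
force: [-1.3, 2.8, 8.7]
position: [0.594, 0.2657, 0.1694]
force: [-4.4, 0.8, 19.0]
```

Bottomed out at 19 N. Release the cap and go round to the far side of the lever.

```bash
python3 -m pendant '[{"hand":0,"x":0,"y":0,"z":-2,"wx":0,"wy":0,"wz":0},{"hand":0,"x":0,"y":0,"z":-6,"wx":0,"wy":0,"wz":0},{"hand":0,"x":0,"y":0,"z":0,"wx":0,"wy":0,"wz":0},{"hand":0,"x":0,"y":0,"z":0,"wx":0,"wy":0,"wz":0},{"hand":0,"x":-0.4,"y":-5.5,"z":0,"wx":0,"wy":0,"wz":0},{"hand":0,"x":-0.4,"y":-5.5,"z":0,"wx":0,"wy":0,"wz":0},{"hand":0,"x":-0.4,"y":-5.5,"z":0,"wx":0,"wy":0,"wz":0},{"hand":0,"x":0,"y":0,"z":0,"wx":0,"wy":0,"wz":0}]' | grep -E "^posi|^force"; python3 - <<'E'
from h import *
stnow(); st(40,84,.0705)
E
```

```text
position: [0.5645, 0.4313, 0.2429]
force: [0.0, -0.4, 0.2]
station mm 34.7 86.3 z 0.2429 F [ 0.  -0.4  0.2]
shift cm [ 0.59  0.23 17.23] turn [0.001 0.004 0.004] yaw 0.088
```

```bash
python3 -m pendant '[{"hand":0,"x":0.6,"y":0.2,"z":0,"wx":0,"wy":0,"wz":0},{"hand":0,"x":0,"y":0,"z":6,"wx":0,"wy":0,"wz":0},{"hand":0,"x":0,"y":0,"z":6,"wx":0,"wy":0,"wz":0},{"hand":0,"x":0,"y":0,"z":4,"wx":0,"wy":0,"wz":0},{"hand":0,"x":0,"y":0,"z":1.2,"wx":0,"wy":0,"wz":0},{"hand":0,"x":0,"y":0,"z":0,"wx":0,"wy":0,"wz":0}]' | grep -E "^posi|^force"; python3 -m pendant '[{"hand":0,"x":-1,"y":0,"z":0,"wx":0,"wy":0,"wz":0},{"hand":0,"x":-1,"y":0,"z":0,"wx":0,"wy":0,"wz":0},{"hand":0,"x":-1.2,"y":0,"z":0,"wx":0,"wy":0,"wz":0},{"hand":0,"x":-1.2,"y":0,"z":0,"wx":0,"wy":0,"wz":0},{"hand":0,"x":-1.2,"y":0.1,"z":0,"wx":0,"wy":0,"wz":0},{"hand":0,"x":-1.2,"y":0.4,"z":0,"wx":0,"wy":0,"wz":0},{"hand":0,"x":-1.2,"y":0.7,"z":0,"wx":0,"wy":0,"wz":0},{"hand":0,"x":-1.2,"y":0.9,"z":0,"wx":0,"wy":0,"wz":0}]' | grep -E "^posi|^force";python3 - <<'E'
from h import *
stnow()
E
```

```text
position: [0.5737, 0.4255, 0.0736]
force: [0.0, 0.5, 0.3]
position: [0.4848, 0.3994, 0.0751]
force: [4.7, 2.8, 0.7]
station mm -47.4 61.3 z 0.0751 F [4.7 2.8 0.7]
```

```bash
python3 -m pendant '[{"hand":0,"x":-1,"y":0.9,"z":0.3,"wx":0,"wy":0,"wz":0},{"hand":0,"x":-0.9,"y":1,"z":0,"wx":0,"wy":0,"wz":0},{"hand":0,"x":-0.8,"y":1,"z":0,"wx":0,"wy":0,"wz":0},{"hand":0,"x":-0.6,"y":0.8,"z":0,"wx":0,"wy":0,"wz":0},{"hand":0,"x":0,"y":0,"z":0,"wx":0,"wy":0,"wz":0}]' | grep -E "^posi|^force"; python3 -c "
from h import *
stnow()"; python3 -m pendant '[{"hand":0,"x":0,"y":0.3,"z":0,"wx":0,"wy":0,"wz":0},{"hand":0,"x":0,"y":0,"z":0,"wx":0,"wy":0,"wz":0}]' | grep -E "^posi|^force"; python3 -c "
from h import *
stnow()"
```

```text
position: [0.452, 0.3575, 0.0708]
force: [0.5, 1.0, 1.5]
station mm -83.6 22.4 z 0.0708 F [0.5 1.  1.5]
position: [0.4522, 0.3562, 0.0706]
force: [-3.3, 6.5, 3.2]
station mm -83.5 21.0 z 0.0706 F [-3.3  6.5  3.2]
```

```bash
python3 -m pendant '[{"hand":0,"x":0,"y":0.3,"z":0,"wx":0,"wy":0,"wz":0},{"hand":0,"x":0,"y":0,"z":0,"wx":0,"wy":0,"wz":0}]' | grep -E "^posi|^force"; python3 -m pendant '[{"hand":0,"x":0,"y":0.2,"z":0,"wx":0,"wy":0,"wz":0},{"hand":0,"x":0,"y":0,"z":0,"wx":0,"wy":0,"wz":0}]' | grep -E "^posi|^force"
```

```text
position: [0.4523, 0.356, 0.0707]
force: [-6.5, 16.2, 0.6]
position: [0.4524, 0.3559, 0.0708]
force: [-7.5, 22.4, -1.2]
```

Hard stop. Retreat, then check the lever, cap, plate and pan with the cameras.

```bash
python3 -m pendant '[{"hand":0,"x":0,"y":-2.5,"z":0,"wx":0,"wy":0,"wz":0},{"hand":0,"x":0,"y":0,"z":-5,"wx":0,"wy":0,"wz":0},{"hand":0,"x":0,"y":0,"z":-6,"wx":0,"wy":0,"wz":0},{"hand":0,"x":0,"y":0,"z":-6,"wx":0,"wy":0,"wz":0},{"hand":0,"x":0,"y":5.5,"z":0,"wx":0,"wy":0,"wz":0},{"hand":0,"x":0,"y":5.5,"z":0,"wx":0,"wy":0,"wz":0},{"hand":0,"x":0,"y":5.5,"z":0,"wx":0,"wy":0,"wz":0},{"hand":0,"x":0,"y":5.5,"z":0,"wx":0,"wy":0,"wz":0}]' | grep -E "^posi|^force"; python3 -m pendant '[{"hand":0,"x":0,"y":5.5,"z":0,"wx":0,"wy":0,"wz":0},{"hand":0,"x":0,"y":5.5,"z":0,"wx":0,"wy":0,"wz":0},{"hand":0,"x":0,"y":5.5,"z":0,"wx":0,"wy":0,"wz":0},{"hand":0,"x":0,"y":5.5,"z":0,"wx":0,"wy":0,"wz":0},{"hand":0,"x":0,"y":0,"z":0,"wx":0,"wy":0,"wz":0}]' | grep -E "^posi|^force"; python3 - <<'E'
from h import *
lever()
f=env.grab_frame("scene"); cv2.imwrite("pics/sc9.png",f); a=cv2.imread("pics/sc6.png")
# pan+brush difference in scene vs. after brush release; cap region vs. first picture
d=lambda p,q,r: cv2.absdiff(p,q)[r[0]:r[1],r[2]:r[3]].max(2)
for n,q,r in [("brush",a,(320,415,115,240)),("pan",a,(245,345,165,315)),("cap",cv2.imread("pics/scene.png"),(125,145,320,342))]:
    x=d(q,f,r); print(n,(x>50).sum(),x.size)
print(env.state()["time"])
E
```

```text
position: [0.4694, 0.1538, 0.2402]
force: [0.2, 1.0, -0.4]
position: [0.4883, -0.0669, 0.2401]
force: [0.3, 0.8, -0.3]
red px 172 centroid [0.4611 0.3357] theta -0.002 r 0.076
brush 1647 11875
pan 2711 15000
cap 0 440
40.1
```

The valve is shut and the cap is up. Moving to the earlier viewpoint to compare pan and brush like for like.

```bash
python3 -c "
from h import *
go(.4502,-.2564,.2591,-.078)"; python3 -m pendant '[{"hand":8.5,"x":-1.3,"y":4.8,"z":-0.5,"wx":0,"wy":0,"wz":0},{"hand":8.5,"x":-1.3,"y":4.8,"z":-0.5,"wx":0,"wy":0,"wz":0},{"hand":8.5,"x":-1.4,"y":4.8,"z":-0.5,"wx":0,"wy":0,"wz":0},{"hand":8.5,"x":-1.5,"y":4.3,"z":-0.4,"wx":0,"wy":0,"wz":0},{"hand":8.5,"x":0,"y":0,"z":0,"wx":0,"wy":0,"wz":0.16},{"hand":8.5,"x":0,"y":0,"z":0,"wx":0,"wy":0,"wz":0},{"hand":8.5,"x":0,"y":0,"z":0,"wx":0,"wy":0,"wz":0}]' | grep -E "^posi|^orie|^force"; python3 - <<'E'
from h import *
f=env.grab_frame("scene"); cv2.imwrite("pics/sc10.png",f); a=cv2.imread("pics/sc6.png")
for n,r in [("brush",(320,415,115,240)),("pan",(245,345,165,315)),("plate",(180,270,210,340)),("all",(0,420,0,560))]:
    x=cv2.absdiff(a,f)[r[0]:r[1],r[2]:r[3]].max(2); print(n,(x>50).sum(),x.size)
go(.4502,-.2564,.2591,-.078)
E
```

```text
shift cm [-5.34 18.93 -1.91] turn [-0.001  0.002  0.16 ] yaw 0.082
position: [0.4498, -0.2525, 0.2595]
orientation: [-3.139, 0.112, 0.001]
force: [-0.1, -0.7, 0.7]
brush 63 11875
pan 26 15000
plate 0 11700
all 879 235200
shift cm [0.06 0.37 0.04] turn [-0.001  0.001  0.006] yaw -0.072
```

Pan, brush and plate are unchanged, and the robot is clear of everything. Handing in.

```bash
python3 -c "
from h import *
print(env.finish_job())"
```

```text
the job is handed in; nothing more can be done
None
```

I handed the job in after about 41 s of robot time, and it returned no verdict: all eight off-cuts are in the pan, the brush stands on its mat, the plate was misted with the valve fully open, the valve is shut again, and my last camera checks showed nothing out of place.

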